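# Kit the parts of one stand into their foam inserts

## Robot

A 6-joint arm with a two-finger parallel gripper is mounted at the origin on the work surface. World frame = base frame: x ahead of the robot, y to its left, z up, the work surface at z = 0. Lengths are in m, angles in rad, forces in N, time in s.
With the tool pointing down it reaches from about 0.25 to 0.775 m from the base axis. Payload 4 kg.
Tool frame: the origin (TCP) lies midway between the tips of the shut fingers; the grasp point (between the pads) lies 19 mm behind it; z points along the fingers, x is the direction in which the jaws open and shut, and the axes are right-handed (so a half turn about z gives the same grasp; the last joint's range is limited). The gripper opens to 94 mm and grips with 3 to 60 N. Pads are 16 mm wide; open, the fingers measure 119 mm over their backs; the gripper's body (75 mm by 177 mm) begins 78 mm behind the grasp point.
Start: joints at [-1.213, 0.087, 1.371, -0, 1.684, -0.103], TCP at [0.245, -0.493, 0.206] pointing down, gripper open.
Joint ranges: [-3.1, 3.1], [-0.76, 2.03], [0.27, 2.55], [-1.08, 4.22], [0.17, 2.65], [-2.57, 2.57]. Speed limits (rad/s): [2.79, 2.79, 3.14, 3.14, 3.14, 3.14].

## Interface

Orientations are given as [roll, pitch, yaw] about the fixed x, y, z axes, in that order (R = Rz(yaw) Ry(pitch) Rx(roll)).
In Python, from bench import robot gives the robot as it stands.
- The arm moves only by the shell command python3 -m handwheel 'ROWS'. ROWS is a JSON object of lists of equal length, an entry for each row: "delta_pos": the shift along the tool's x, y, z in mm, a list of three; "rotation": the turn, a rotation vector about the tool's x, y, z in rad, a list of three; "claw": the closure, from -1 (fully open) to 1 (shut). In form: {"delta_pos": [[tx, ty, tz], ...], "rotation": [[wx, wy, wz], ...], "claw": [claw, ...]}. A call has exactly 8 rows; each row shifts and turns the commanded pose from where the row before left it, along the tool's axes as they then stand; what a row does not reach is not made up. A row lasts 1/8 s, in which the tool goes at most 62.5 mm and 10.7 degrees, less where a joint would pass 70% of its speed; a pose out of reach is approached as far as the arm can. A call with a gripper value outside its range is refused whole. The fingers move at their own pace and stop on an object; the grip force is fixed at half the most. Time passes only in rows, so rows that do not move let the fingers close, or fill a call up. It gives the time, the measured TCP pose, the force and the opening at its end, in the units of the state.
- robot.get_obs(): the state, without advancing time (a new reading comes with each control period).
- robot.snapshot(name): name is "side" or "top"; returns a dict with "color" (384x512x3 uint8, red, green, blue), "intrinsics" (3x3 intrinsics, pixels), "k1" (the pictures are not rectified: a ray, as slopes to the right and down, at radius r is drawn at 1 + k1 r^2 times it, then the intrinsics apply), "eye" and "rotation" of the camera in the world. Camera axes: x right, y down, z forward; pixel columns grow to the right and rows downward; lengths in m; the calibration is good to about 2 mm. A picture is of the moment at which its call begins. There is no depth.
- robot.close_job(): hands the job in, once; it reports no verdict.
The state is a dict: "time": time; "joint_positions": joint angles; "qvel": joint speeds; "joint_torque": joint torques, N m; "tool_pos": TCP position; "ee_rot": TCP orientation; "wrist_force": force on the tool from outside, world axes, zero at the start; "wrist_torque": the same for the moment, N m; "width": finger opening in m.
Only numpy, scipy, OpenCV 4.12 (cv2) and the standard library are available. Lean on these libraries where they do the work, as an engineer would, in place of code of your own. Each camera call takes 0.05 s, during which the arm holds its last target.

## Task

Kit the set for the next display stand: put each of the four steel parts (U-channel, clevis bracket, L-shaped angle piece, round flange) into the foam insert whose pocket has its outline, sitting upright and flat on the pocket's floor. Set the parts down rather than dropping them in, and do not push or tip the open cardboard box of screws that stands among the inserts.

Things in the scene. Friction and masses are not known exactly. Their poses are not given: they have to be found in the camera images.
- channel: U-channel, plain steel, open at the top: 36 wide (its x axis) x 90 long (its y axis) x 44 mm high, walls and floor 4 mm; 0.25 to 0.4 kg. Stands upright on the table. Origin: centre of its underside; z up. It can be gripped across the 36 mm outer width. Either way round is right.
- clevis: Clevis bracket, plain steel: square base 46 x 46 x 5 mm with two upright ears 5 mm thick, 36 mm wide (along y), round-topped, 52 mm high over all, with a 12 mm hole at 34 mm height; the ears' outer faces lie at x = +-23 mm; 0.16 to 0.26 kg. Origin: centre of the underside; z up. It can be gripped across the two ears (46 mm, along x). Any way round is right.
- angle: Piece of steel angle section standing on end, L-shaped from above: legs 60 mm long outside, 8 mm thick, 44 mm high; 0.25 to 0.4 kg. Origin: underside, centre of the 60 x 60 mm square round the L; z up. Outer corner at (-30, -30) mm; one leg runs from it along +x (y -30 to -22), the other along +y (x -30 to -22). Grip a leg across its thickness.
- flange: Turned steel flange with a hub: round flange 60 mm in diameter, 8 mm thick, below; hub 32 mm in diameter on it, up to 44 mm height; 0.32 to 0.52 kg. Origin: centre of the underside; z up. It can be gripped across the hub in any direction.
- nest_channel: Insert for the U-channel, 76 (x) x 130 (y) mm. Fixed foam kit insert, black over blue, 11 mm high; pocket 7 mm deep, its blue floor 4 mm above the table. Origin: centre of its underside; the pocket is a rectangle 52 (x) x 106 (y) mm centred on it.
- nest_clevis: Insert for the clevis bracket, 90 x 90 mm. Fixed foam kit insert, black over blue, 11 mm high; pocket 7 mm deep, its blue floor 4 mm above the table. Origin: centre of its underside; the pocket is a square 62 x 62 mm centred on it.
- nest_angle: Insert for the angle piece, 100 x 100 mm. Fixed foam kit insert, black over blue, 11 mm high; pocket 7 mm deep, its blue floor 4 mm above the table. Origin: centre of its underside; pocket L-shaped: inside a centred 76 x 76 mm square, outer corner at (-38, -38) mm, legs 24 mm wide along +x and +y (black block at x, y -14 to 38). The angle piece fits with its origin and axes over the insert's.
- nest_flange: Insert for the flange, 100 x 100 mm. Fixed foam kit insert, black over blue, 11 mm high; pocket 7 mm deep, its blue floor 4 mm above the table. Origin: centre of its underside; the pocket is round, 76 mm in diameter, centred on it.
- screw_box: Bystander to leave alone: open cardboard box full of small screws, 70 (x) x 60 (y) x 48 mm high, with a flap hanging open on its +x side, loose on the table among the inserts. Origin: centre of the underside.
Mind the look-alikes: they are no part of the job. Leave any turquoise look-alike of the flange alone. Leave any purple look-alike of the channel alone.

How it is judged:
By the outcome, as a careful person would: the job done as asked, in the order asked, and still so for the second after the job is handed in, with the robot touching nothing.
It also fails if it takes over 99 s, if anything falls off the work surface, if the arm or the gripper's body presses on something with over 40 N, if the wrist force passes 120 N, or if a joint passes its speed limit or range.

## Working session

There is one attempt and no reset: what is moved stays moved. The work goes in short steps, Python scripts to look and compute and a shell command to move; the robot and the scene stay as the last step left them, time stands still between calls to the robot, and variables do not carry over. Pictures are saved under pics/ and viewed, and the job is handed in when it is done.

```bash
ls -la; mkdir -p pics; python3 - <<'E'
from bench import robot
import cv2,json
print(robot.get_obs())
for n in("top","side"):
    s=robot.snapshot(n)
    cv2.imwrite(f"pics/{n}0.png",s["color"][:,:,::-1])
    print(n,s["intrinsics"],s["k1"],s["eye"],s["rotation"])
E
```

```text
total 12
drwxr-xr-x  3 agent agent 4096 Dec  7 07:05 .
drwxr-xr-x 23 root  root  4096 Dec  7 07:05 ..
drwxr-xr-x  2 agent agent 4096 Dec  7 07:05 pics
{'time': 0.0, 'joint_positions': array([-1.21308206e+00,  8.79084130e-02,  1.37221196e+00, -8.47064475e-06,
        1.68358133e+00, -1.03118228e-01]), 'qvel': array([-4.58518534e-05,  5.72427112e-04,  7.50524055e-04, -3.75428677e-05,
       -5.18092353e-04,  1.70604203e-03]), 'joint_torque': array([ 1.49923108e-03, -3.40173018e+01, -3.02425182e+01,  7.19998847e-02,
        3.28593620e-02, -1.54086010e-04]), 'tool_pos': array([ 0.24437845, -0.49213186,  0.20435108]), 'ee_rot': array([-3.14138393e+00,  2.09870770e-03, -1.10996456e+00]), 'wrist_force': array([-0.29882669,  0.20773227, -0.05553   ]), 'wrist_torque': array([-0.03519456,  0.00033191,  0.01246686]), 'width': 0.09391267992897705}
top [[459.46254026   0.         261.72591947]
 [  0.         459.46254026 188.30339244]
 [  0.           0.           1.        ]] -0.09128025184874954 [4.12403424e-01 5.46342208e-04 1.26034952e+00] [-3.07521922 -0.01109699 -1.55697161]
side [[447.75337914   0.         258.87817062]
 [  0.         447.75337914 189.51798259]
 [  0.           0.           1.        ]] 0.037648023240801146 [-0.16478972  0.82022764  0.70450674] [-2.14084713 -0.01133233 -2.44398049]
```

View pics/top0.png

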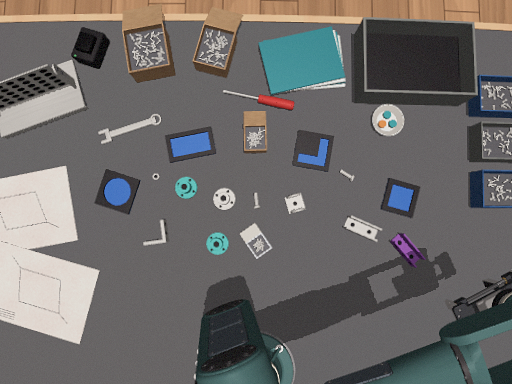

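View pics/side0.png

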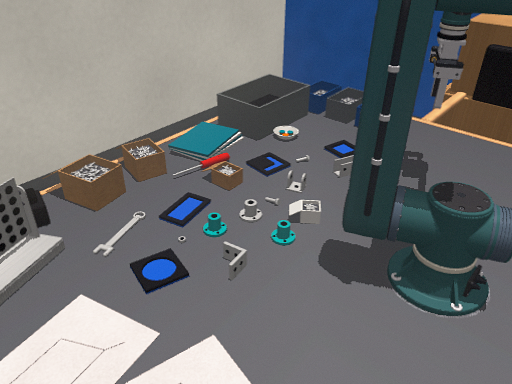

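```bash
cat > h.py <<'E'
import numpy as np,cv2
from scipy.spatial.transform import Rotation as Ro
from bench import robot
def snap(n,name=None):
    s=robot.snapshot(n); s["bgr"]=s["color"][:,:,::-1].copy()
    if name: cv2.imwrite(f"pics/{name}.png",s["bgr"])
    r=np.asarray(s["rotation"]); s["R"]=r if r.shape==(3,3) else Ro.from_euler("xyz",r).as_matrix()
    return s
def cast(s,uv,z):
    uv=np.asarray(uv,float).reshape(-1,1,2)
    n=cv2.undistortPoints(uv,s["intrinsics"],np.array([s["k1"],0,0,0.])).reshape(-1,2)
    d=np.c_[n,np.ones(len(n))]@s["R"].T
    e=np.asarray(s["eye"]); t=(z-e[2])/d[:,2]
    return e+t[:,None]*d
def proj(s,P):
    P=np.asarray(P,float).reshape(-1,3)
    R=s["R"].T; t=-R@s["eye"]
    return cv2.projectPoints(P,cv2.Rodrigues(R)[0],t,s["intrinsics"],np.array([s["k1"],0,0,0.]))[0].reshape(-1,2)
def crop(s,x0,y0,x1,y1,k,name):
    cv2.imwrite(f"pics/{name}.png",cv2.resize(s["bgr"][y0:y1,x0:x1],None,fx=k,fy=k,interpolation=cv2.INTER_CUBIC))
E
python3 - <<'E'
from h import *
s=snap("top");d=snap("side")
crop(s,90,170,310,260,3.6,"c1");crop(s,280,120,440,270,4,"c2")
crop(d,190,150,390,290,4,"c3")
print(proj(s,[0,0,0]),proj(d,[0,0,0]),cast(s,[[256,192]],0))
hsv=cv2.cvtColor(s["bgr"],cv2.COLOR_BGR2HSV)
blue=cv2.inRange(hsv,(100,140,120),(125,255,255))
for c in cv2.findContours(blue,cv2.RETR_EXTERNAL,cv2.CHAIN_APPROX_NONE)[0]:
    if cv2.contourArea(c)<100: continue
    w=cast(s,c.reshape(-1,2)+0.0,.0075)[:,:2]*1000
    (cx,cy),(a,b),t=cv2.minAreaRect(w.astype(np.float32))
    m=cv2.moments(c);q=cast(s,[m['m10']/m['m00'],m['m01']/m['m00']],.0075)
    box=cv2.boxPoints(((cx,cy),(a,b),t))
    print("blue",c.reshape(-1,2).mean(0).round(),"rect",np.round([cx,cy,a,b,t],1),"cent",q[0,:2].round(4))
white=cv2.inRange(hsv,(0,0,125),(180,50,255))
for c in cv2.findContours(white,cv2.RETR_EXTERNAL,cv2.CHAIN_APPROX_NONE)[0]:
    if not 60<cv2.contourArea(c)<1500: continue
    w=cast(s,c.reshape(-1,2)+0.0,.022)[:,:2]*1000
    (cx,cy),(a,b),t=cv2.minAreaRect(w.astype(np.float32))
    print("white",c.reshape(-1,2).mean(0).round(),"rect",np.round([cx,cy,a,b,t],1))
E
```

```text
[[254.68247158 370.47532105]] [[435.78311522 279.86980847]] [[0.48596366 0.00330993 0.        ]]
blue [400. 198.] rect [ 475.7 -395.1   60.6   61.9   75.3] cent [ 0.4758 -0.3949]
blue [117. 191.] rect [481.4 385.4  73.3  71.8  46.7] cent [0.4819 0.3855]
blue [316. 154.] rect [ 603.2 -151.6   74.3   74.5   80.8] cent [ 0.5908 -0.1604]
blue [190. 144.] rect [615.4 186.9  50.3 106.4  12.2] cent [0.6153 0.1875]
white [255. 240.] rect [354.8   3.2  83.7  54.1  35.5]
white [157. 236.] rect [372.3 279.3  63.9  62.7   9.1]
white [363. 228.] rect [ 392.2 -286.7  100.4   40.    67.2]
white [295. 203.] rect [ 457.  -101.5   48.2   48.3   16.6]
white [224. 198.] rect [465.9  89.3  59.3  59.   46. ]
white [484. 142.] rect [ 633.6 -638.6   23.7   85.    88.3]
white [256. 137.] rect [634.5   5.6  45.5  57.5  22.9]
white [127. 128.] rect [657.2 352.6  38.2 176.3  19. ]
white [388. 120.] rect [ 690.6 -358.3   87.1   90.4    1.3]
white [494.  90.] rect [ 781.7 -664.1   69.    44.2   75.4]
white [324.  85.] rect [ 781.4 -169.    24.2  146.1   11. ]
white [24. 73.] rect [811.3 665.5   6.9 145.1  20.7]
white [141.  59.] rect [849.1 332.5  74.2  36.6  50.2]
white [215.  50.] rect [884.6 121.2  75.1  98.5  72.8]
white [151.  46.] rect [882.5 308.   97.   82.3   6.7]
white [339.  46.] rect [ 892.4 -224.4  107.6   15.2   13.3]
```

View pics/c1.png

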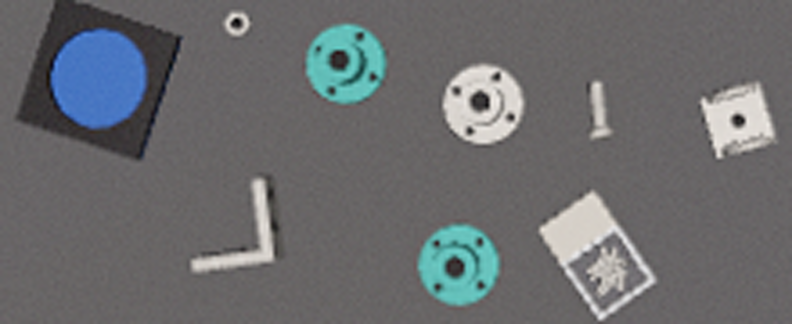

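View pics/c2.png

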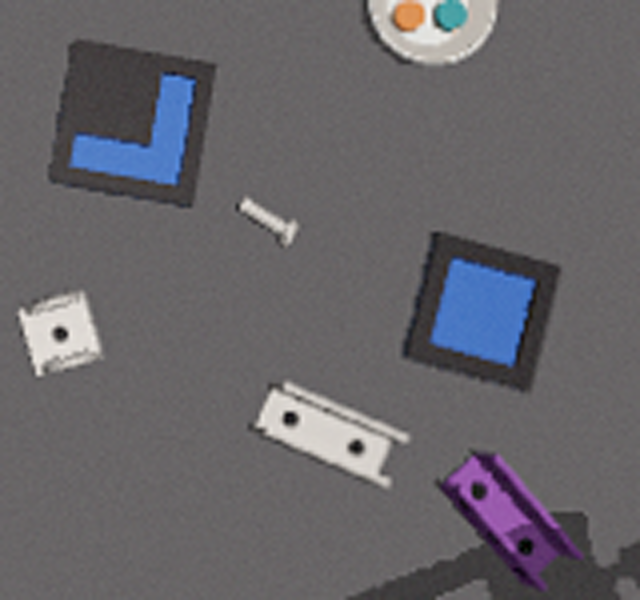

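View pics/c3.png

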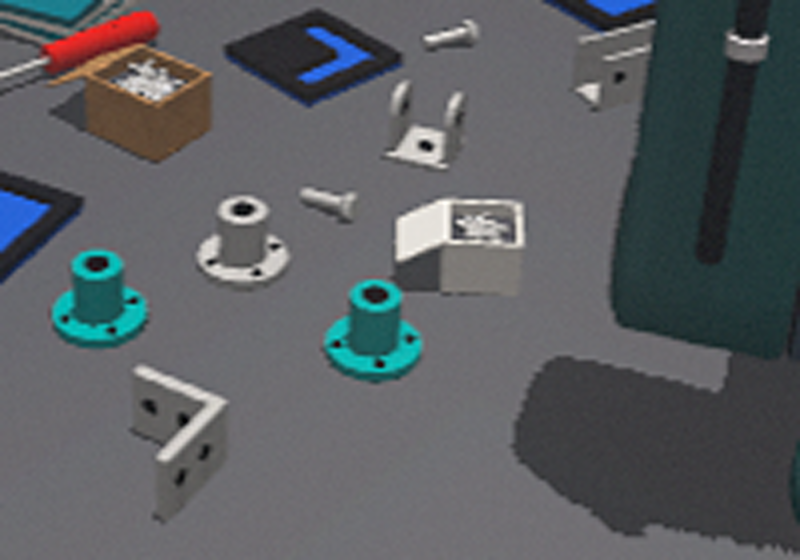

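```bash
python3 - <<'E'
from h import *
s=snap("top");d=snap("side")
crop(s,138,210,178,255,13,"a1");crop(s,338,205,388,250,13,"a2");crop(s,278,185,312,220,13,"a3");crop(s,205,180,243,217,13,"a4")
g=cv2.cvtColor(s["bgr"],cv2.COLOR_BGR2GRAY)
# dark holes inside parts
for nm,(x0,y0,x1,y1),z in [("clevis",(289,197,301,210),.005),("flange hub",(217,192,230,204),.044),("ch1",(347,219,358,230),.004),("ch2",(364,226,375,237),.004)]:
    w=np.clip(170-g[y0:y1,x0:x1].astype(float),0,None); n,l,st,ce=cv2.connectedComponentsWithStats((w>0).astype(np.uint8))
    ys,xs=np.mgrid[y0:y1,x0:x1]
    for i in range(1,n):
        m=(l==i)*w; u=[(m*xs).sum()/m.sum(),(m*ys).sum()/m.sum()]
        print(nm,np.round(u,2),st[i][4],cast(s,u,z)[0].round(4))
E
```

```text
clevis [289.57 197.  ] 2 [ 0.4733 -0.0888  0.005 ]
clevis [292. 197.] 1 [ 0.4734 -0.0955  0.005 ]
clevis [294.65 203.  ] 15 [ 0.457  -0.1029  0.005 ]
clevis [298.2  208.38] 5 [ 0.4425 -0.1127  0.005 ]
clevis [293.82 209.  ] 2 [ 0.4406 -0.1008  0.005 ]
flange hub [227.53 192.  ] 2 [0.4823 0.0787 0.044 ]
flange hub [217.  194.8] 3 [0.4745 0.1065 0.044 ]
flange hub [222.96 197.7 ] 32 [0.467  0.0905 0.044 ]
flange hub [228.28 199.63] 11 [0.4621 0.0763 0.044 ]
ch1 [355.08 219.47] 8 [ 0.4141 -0.2698  0.004 ]
ch1 [352.13 224.21] 16 [ 0.401  -0.2616  0.004 ]
ch1 [347.34 229.  ] 3 [ 0.3877 -0.2484  0.004 ]
ch2 [371.48 226.63] 9 [ 0.3949 -0.3154  0.004 ]
ch2 [368.59 231.38] 15 [ 0.3818 -0.3074  0.004 ]
ch2 [364.04 236.  ] 2 [ 0.369  -0.2948  0.004 ]
```

View pics/a1.png

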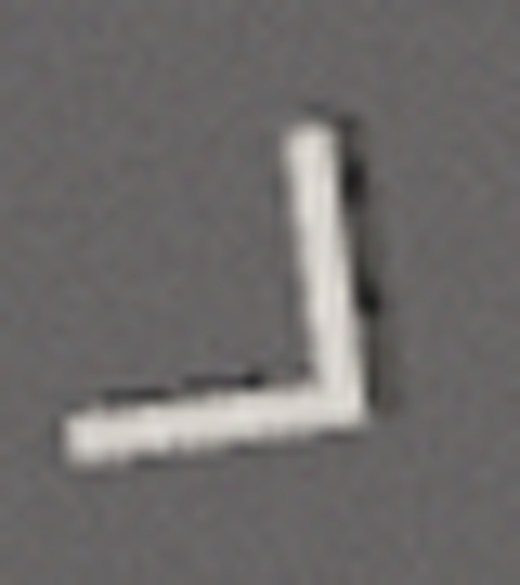

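View pics/a2.png

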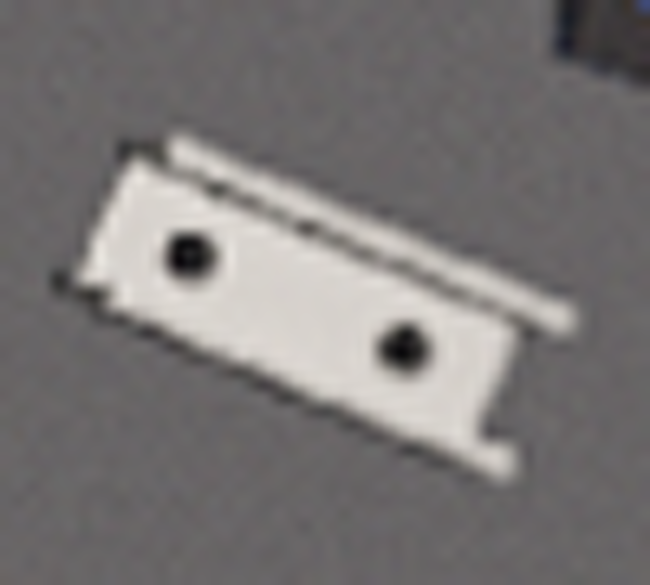

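View pics/a3.png

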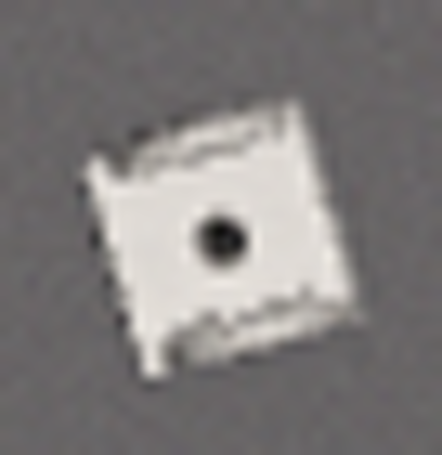

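```bash
python3 - <<'E'
from h import *
s=snap("top");d=snap("side")
hsv=cv2.cvtColor(s["bgr"],cv2.COLOR_BGR2HSV)
white=cv2.inRange(hsv,(0,0,135),(180,50,255)); 
ys,xs=np.nonzero(white[210:255,138:178]); P=cast(s,np.c_[xs+138.,ys+210.],.044)[:,:2]*1000
r=cv2.minAreaRect(P.astype(np.float32)); print("angle rect",r)
up=P[(P[:,0]>365)]; 
for q in (P[P[:,0]>np.percentile(P[:,0],60)], P[P[:,1]>np.percentile(P[:,1],55)]):
    v=cv2.fitLine(q.astype(np.float32),cv2.DIST_L2,0,.01,.01).ravel(); print(np.degrees(np.arctan2(v[1],v[0]))%180,v[2:],len(q))
W={"angle":((r[0][0]/1000,r[0][1]/1000),8),"channel":((.3914,-.2845),-22.7),"clevis":((.457,-.103),17),"flange":((.467,.0905),0),
"n_ch":((.6153,.187),12.2),"n_cl":((.4757,-.395),-14.7),"n_an":((.6032,-.1516),-9.2),"n_fl":((.4815,.3855),0)}
L={"angle":[(-30,-30,44),(30,-30,44),(30,-22,44),(-22,-22,44),(-22,30,44),(-30,30,44)],
"channel":[(-18,-45,44),(18,-45,44),(18,45,44),(-18,45,44)],"clevis":[(-23,-23,0),(23,-23,0),(23,23,0),(-23,23,0)],
"n_ch":[(-38,-65,11),(38,-65,11),(38,65,11),(-38,65,11)],"n_cl":[(-45,-45,11),(45,-45,11),(45,45,11),(-45,45,11)],
"n_an":[(-38,-38,4),(38,-38,4),(38,-14,4),(-14,-14,4),(-14,38,4),(-38,38,4)],
"flange":[(16*np.cos(a),16*np.sin(a),44) for a in np.arange(0,6.28,.2)],"n_fl":[(38*np.cos(a),38*np.sin(a),11) for a in np.arange(0,6.28,.2)]}
for c,n in((s,"o_top"),(d,"o_side")):
    im=cv2.resize(c["bgr"],None,fx=3,fy=3,interpolation=cv2.INTER_CUBIC)
    for k,((x,y),t) in W.items():
        p=np.array(L[k])/1000.; R=Ro.from_euler("z",t,degrees=True).as_matrix(); p=p@R.T+[x,y,0]
        uv=(proj(c,p)+.5)*3
        cv2.polylines(im,[uv.astype(np.int32)],True,(0,0,255),1)
    a=im[300:780,270:1340] if n=="o_top" else im[360:900,360:1120]
    cv2.imwrite(f"pics/{n}.png",cv2.resize(a,None,fx=.74,fy=.74,interpolation=cv2.INTER_AREA) if n=="o_top" else a)
E
```

```text
angle rect ((372.3216552734375, 273.8787536621094), (60.20845031738281, 61.064205169677734), 8.582292556762695)
9.311832 [384.6702 250.0101] 66
139.53085 [351.19812 276.20486] 74
```

View pics/o_top.png

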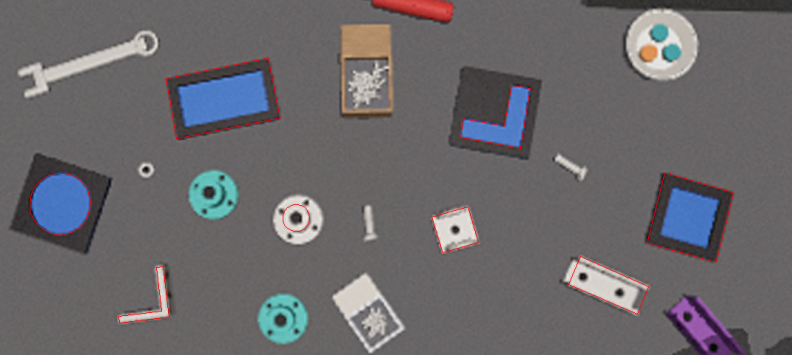

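View pics/o_side.png

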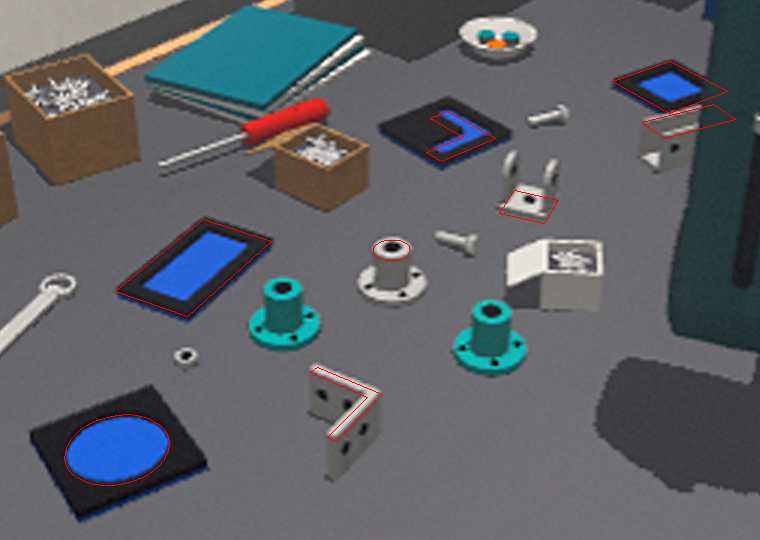

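```bash
cat > p.py <<'E'
import sys,numpy as np
from bench import robot
from scipy.spatial.transform import Rotation as Ro
o=robot.get_obs(); p=o["tool_pos"]*1000; R=Ro.from_euler("xyz",o["ee_rot"]).as_matrix()
yaw=np.degrees(np.arctan2(R[1,0],R[0,0]))
print("t%.2f"%o["time"],"p",p.round(1),"yaw %.1f"%yaw,"tilt xy",R[:2,2].round(4),"F",o["wrist_force"].round(1),"w %.1f"%(o["width"]*1000),"j",o["joint_positions"].round(2))
if len(sys.argv)>1:
    x,y,z,t=map(float,sys.argv[1:5])
    dy=(t-yaw+90)%180-90; yt=np.radians(yaw+dy)
    dx=np.array([x,y,z])-p
    c,s=np.cos(yt),np.sin(yt)
    print("rotz tool %.3f"%-np.radians(dy),"then tool xyz in turned axes",np.round([c*dx[0]+s*dx[1],s*dx[0]-c*dx[1],-dx[2]],1))
E
python3 p.py 391.4 -284.5 90 -22.7
```

```text
t0.40 p [ 244.5 -492.6  205.3] yaw -63.6 tilt xy [-0.0001  0.0002] F [ 0.4 -0.   0.5] w 93.8 j [-1.21  0.09  1.37  0.    1.68 -0.1 ]
rotz tool -0.714 then tool xyz in turned axes [  55.2 -248.6  115.3]
```

```bash
python3 -m handwheel '{"delta_pos":[[0,0,0],[0,0,0],[0,0,20],[0,0,20],[14,-62,19],[14,-62,19],[14,-62,19],[13,-62,18]],"rotation":[[0,0,-0.179],[0,0,-0.179],[0,0,-0.178],[0,0,-0.178],[0,0,0],[0,0,0],[0,0,0],[0,0,0]],"claw":[-1,-1,-1,-1,-1,-1,-1,-1]}'; python3 p.py 391.4 -284.5 12 -22.7
```

```text
time: 1.4
tool_pos: [0.3837, -0.2952, 0.0944]
ee_rot: [3.141, -0.001, -0.396]
wrist_force: [-0.3, -0.4, -0.5]
width: 0.0935
t1.40 p [ 383.7 -295.2   94.4] yaw -22.7 tilt xy [ 0.0008 -0.0006] F [-0.3 -0.4 -0.5] w 93.5 j [-0.77 -0.01  1.69  0.    1.46 -0.38]
rotz tool -0.000 then tool xyz in turned axes [  3.  -12.9  82.4]
```

```bash
python3 -m handwheel '{"delta_pos":[[0,0,0],[0,0,8],[0,0,20],[0,0,25],[0,0,20],[0,0,5],[0,0,0],[0,0,0]],"rotation":[[0,0,0],[0,0,0],[0,0,0],[0,0,0],[0,0,0],[0,0,0],[0,0,0],[0,0,0]],"claw":[-1,-1,-1,-1,-1,-1,-1,-1]}'; python3 p.py 391.4 -284.5 12 -22.7; python3 -c "
from h import *
s=snap('top','t1');crop(s,300,170,460,290,5,'t1')"
```

```text
time: 2.4
tool_pos: [0.3832, -0.2978, 0.0178]
ee_rot: [3.141, -0.002, -0.397]
wrist_force: [1.1, 0.0, 0.2]
width: 0.094
t2.40 p [ 383.2 -297.8   17.8] yaw -22.7 tilt xy [ 0.0016 -0.0016] F [1.1 0.  0.2] w 94.0 j [-0.78  0.06  1.78 -0.    1.29 -0.38]
rotz tool -0.001 then tool xyz in turned axes [  2.4 -15.4   5.8]
```

View pics/t1.png

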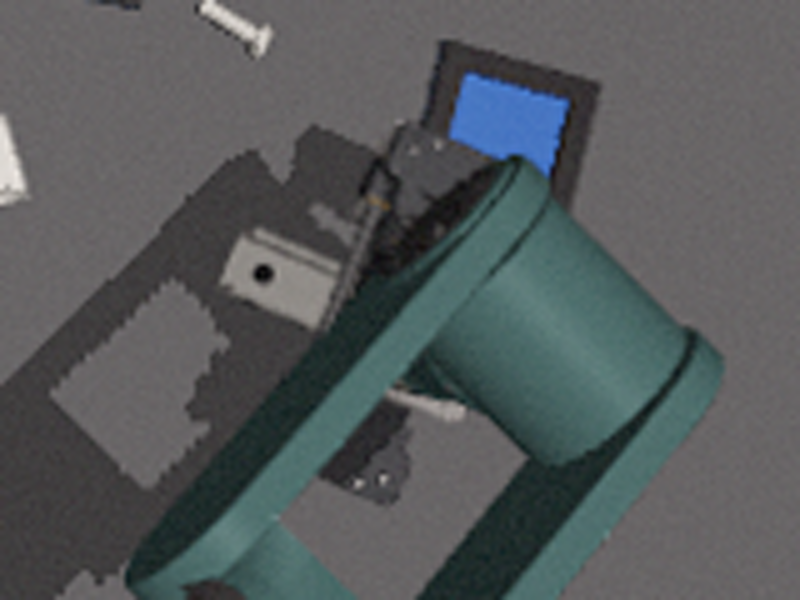

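```bash
python3 -m handwheel '{"delta_pos":[[0,-5,0],[1,-5,0],[1,-5,2],[0,0,3],[0,0,0],[0,0,0],[0,0,0],[0,0,0]],"rotation":[[0,0,0],[0,0,0],[0,0,0],[0,0,0],[0,0,0],[0,0,0],[0,0,0],[0,0,0]],"claw":[-1,-1,-1,-1,-1,-1,1,1]}'; python3 p.py 391.4 -284.5 12 -22.7;  python3 -m handwheel '{"delta_pos":[[0,0,0],[0,0,0],[0,0,0],[0,0,0],[0,0,0],[0,0,0],[0,0,-10],[0,0,-30]],"rotation":[[0,0,0],[0,0,0],[0,0,0],[0,0,0],[0,0,0],[0,0,0],[0,0,0],[0,0,0]],"claw":[1,1,1,1,1,1,1,1]}'; python3 p.py 615 187 150 12.2
```

```text
time: 3.45
tool_pos: [0.3904, -0.2838, 0.0118]
ee_rot: [3.141, -0.0, -0.396]
wrist_force: [-0.1, 0.2, -0.5]
width: 0.0773
t3.45 p [ 390.4 -283.8   11.8] yaw -22.7 tilt xy [ 0.0001 -0.0002] F [-0.1  0.2 -0.5] w 77.3 j [-0.75  0.06  1.79 -0.    1.28 -0.35]
rotz tool -0.000 then tool xyz in turned axes [ 1.2  0.2 -0.2]
time: 4.45
tool_pos: [0.3884, -0.2819, 0.0498]
ee_rot: [-3.139, 0.007, -0.396]
wrist_force: [0.2, 0.2, -2.2]
width: 0.036
t4.45 p [ 388.4 -281.9   49.8] yaw -22.7 tilt xy [-0.0052  0.0046] F [ 0.2  0.2 -2.2] w 36.0 j [-0.75  0.02  1.75 -0.    1.37 -0.35]
rotz tool -0.609 then tool xyz in turned axes [ 320.6 -410.4 -100.2]
```

```bash
python3 -m handwheel '{"delta_pos":[[0,0,-25],[0,0,-25],[0,0,-25],[0,0,-25],[32,-41,0],[32,-41,0],[32,-41,0],[32,-41,0]],"rotation":[[0,0,-0.152],[0,0,-0.152],[0,0,-0.152],[0,0,-0.152],[0,0,0],[0,0,0],[0,0,0],[0,0,0]],"claw":[1,1,1,1,1,1,1,1]}';  python3 -m handwheel '{"delta_pos":[[32,-41,0],[32,-41,0],[32,-41,0],[32,-41,0],[32,-41,0],[20,-25,0],[0,0,0],[0,0,0]],"rotation":[[0,0,0],[0,0,0],[0,0,0],[0,0,0],[0,0,0],[0,0,0],[0,0,0],[0,0,0]],"claw":[1,1,1,1,1,1,1,1]}'; python3 p.py 615 187 70 12.2
```

```text
time: 5.45
tool_pos: [0.4809, -0.0948, 0.1516]
ee_rot: [-3.141, 0.001, 0.212]
wrist_force: [0.2, -1.0, -3.9]
width: 0.036
time: 6.45
tool_pos: [0.6079, 0.1657, 0.1511]
ee_rot: [3.141, 0.002, 0.212]
wrist_force: [-0.2, 0.2, -3.9]
width: 0.0358
t6.45 p [607.9 165.7 151.1] yaw 12.1 tilt xy [-0.0019 -0.0012] F [-0.2  0.2 -3.9] w 35.8 j [ 0.18  0.28  1.25 -0.    1.61 -0.04]
rotz tool -0.001 then tool xyz in turned axes [ 11.4 -19.3  81.1]
```

```bash
python3 -m handwheel '{"delta_pos":[[4,-7,10],[4,-7,20],[3,-5,25],[0,0,25],[0,0,15],[0,0,11],[0,0,0],[0,0,0]],"rotation":[[0,0,0],[0,0,0],[0,0,0],[0,0,0],[0,0,0],[0,0,0],[0,0,0],[0,0,0]],"claw":[1,1,1,1,1,1,1,1]}'; python3 p.py 615 187 16 12.2; python3 -c "
from h import *
s=snap('side');crop(s,110,130,270,250,5,'s2')
s=snap('top');crop(s,110,90,270,210,5,'t2')"
```

```text
time: 7.45
tool_pos: [0.6161, 0.1873, 0.0468]
ee_rot: [3.142, -0.002, 0.212]
wrist_force: [-0.3, -0.6, -3.4]
width: 0.0361
t7.45 p [616.1 187.3  46.8] yaw 12.1 tilt xy [0.0021 0.0004] F [-0.3 -0.6 -3.4] w 36.1 j [ 0.21  0.37  1.35 -0.    1.42 -0.  ]
rotz tool -0.001 then tool xyz in turned axes [-1.2  0.1 30.8]
```

View pics/s2.png

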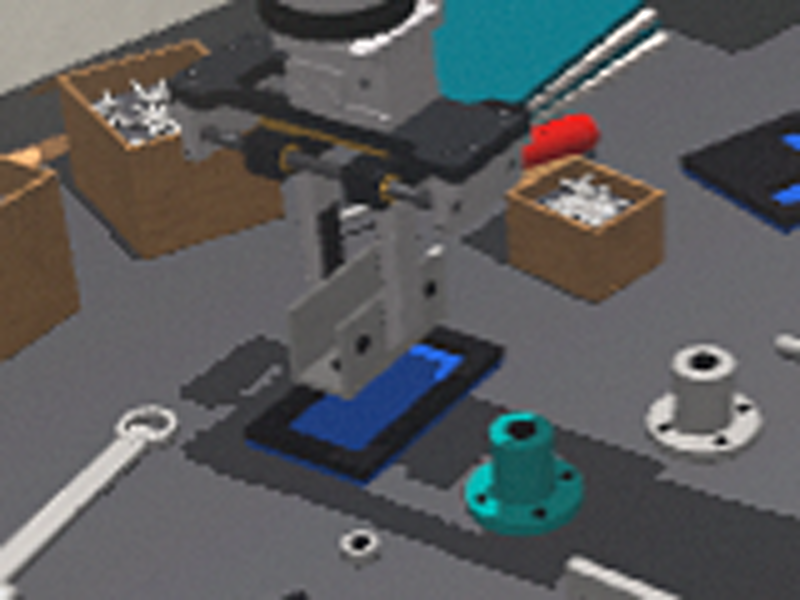

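View pics/t2.png

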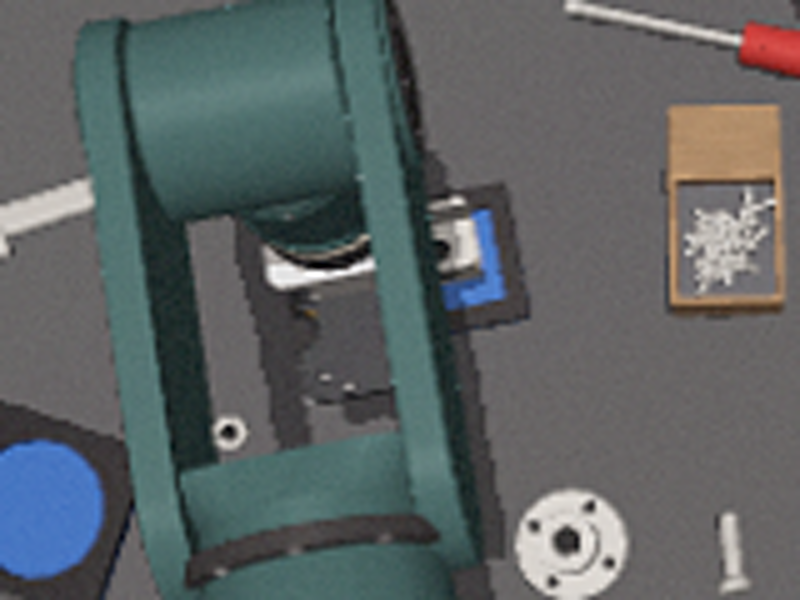

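```bash
python3 -m handwheel '{"delta_pos":[[-1,0,7],[0,0,10],[0,0,6],[0,0,3],[0,0,2],[0,0,0],[0,0,0],[0,0,0]],"rotation":[[0,0,0],[0,0,0],[0,0,0],[0,0,0],[0,0,0],[0,0,0],[0,0,0],[0,0,0]],"claw":[1,1,1,1,1,1,1,1]}'; python3 p.py 615 187 16 12.2
```

```text
time: 8.55
tool_pos: [0.6146, 0.1871, 0.018]
ee_rot: [3.141, -0.001, 0.212]
wrist_force: [0.3, -0.2, -3.1]
width: 0.0357
t8.55 p [614.6 187.1  18. ] yaw 12.1 tilt xy [0.0006 0.    ] F [ 0.3 -0.2 -3.1] w 35.7 j [ 0.21  0.39  1.38 -0.    1.37 -0.  ]
rotz tool -0.001 then tool xyz in turned axes [0.4 0.1 2. ]
```

```bash
python3 -m handwheel '{"delta_pos":[[0,0,0.5],[0,0,0.5],[0,0,0.5],[0,0,0.3],[0,0,0],[0,0,0],[0,0,0],[0,0,0]],"rotation":[[0,0,0],[0,0,0],[0,0,0],[0,0,0],[0,0,0],[0,0,0],[0,0,0],[0,0,0]],"claw":[1,1,1,1,1,1,1,1]}'; python3 p.py
```

```text
time: 9.55
tool_pos: [0.6143, 0.187, 0.0159]
ee_rot: [3.141, 0.0, 0.212]
wrist_force: [0.1, 0.2, -3.4]
width: 0.0361
t9.55 p [614.3 187.   15.9] yaw 12.1 tilt xy [ 0.     -0.0001] F [ 0.1  0.2 -3.4] w 36.1 j [ 0.21  0.39  1.39 -0.    1.36 -0.  ]
```

```bash
python3 -m handwheel '{"delta_pos":[[0,0,0.4],[0,0,0.4],[0,0,0.4],[0,0,0.3],[0,0,0],[0,0,0],[0,0,0],[0,0,0]],"rotation":[[0,0,0],[0,0,0],[0,0,0],[0,0,0],[0,0,0],[0,0,0],[0,0,0],[0,0,0]],"claw":[1,1,1,1,1,1,1,1]}'; python3 p.py
```

```text
time: 10.55
tool_pos: [0.6144, 0.187, 0.0158]
ee_rot: [3.141, -0.0, 0.212]
wrist_force: [-4.3, -1.1, 5.9]
width: 0.0354
t10.55 p [614.4 187.   15.8] yaw 12.1 tilt xy [ 0.0005 -0.0001] F [-4.3 -1.1  5.9] w 35.4 j [ 0.21  0.39  1.39 -0.    1.36 -0.  ]
```

```bash
python3 -m handwheel '{"delta_pos":[[0,0,0],[0,0,0],[0,0,0],[0,0,0],[0,0,0],[0,0,0],[0,0,-10],[0,0,-30]],"rotation":[[0,0,0],[0,0,0],[0,0,0],[0,0,0],[0,0,0],[0,0,0],[0,0,0],[0,0,0]],"claw":[-1,-1,-1,-1,-1,-1,-1,-1]}'; python3 p.py 457 -103 110 17
```

```text
time: 11.55
tool_pos: [0.6129, 0.1867, 0.0531]
ee_rot: [3.142, 0.004, 0.212]
wrist_force: [0.6, -0.1, -0.1]
width: 0.0939
t11.55 p [612.9 186.7  53.1] yaw 12.1 tilt xy [-0.0043 -0.001 ] F [ 0.6 -0.1 -0.1] w 93.9 j [ 0.21  0.36  1.35 -0.    1.44 -0.  ]
rotz tool -0.085 then tool xyz in turned axes [-233.8  231.4  -56.9]
```

```bash
python3 -m handwheel '{"delta_pos":[[0,0,-45],[-24,24,-10],[-36,36,0],[-36,36,0],[-36,36,0],[-36,36,0],[-36,36,0],[-30,28,0]],"rotation":[[0,0,-0.085],[0,0,0],[0,0,0],[0,0,0],[0,0,0],[0,0,0],[0,0,0],[0,0,0]],"claw":[-1,-1,-1,-1,-1,-1,-1,-1]}'; python3 -m handwheel '{"delta_pos":[[0,0,0],[0,0,15],[0,0,20],[0,0,8],[0,0,0],[0,0,0],[0,0,0],[0,0,0]],"rotation":[[0,0,0],[0,0,0],[0,0,0],[0,0,0],[0,0,0],[0,0,0],[0,0,0],[0,0,0]],"claw":[-1,-1,-1,-1,-1,-1,-1,-1]}';python3 p.py 457 -103 12 17;python3 -c "
from h import *
s=snap('side');crop(s,225,120,385,240,5,'s3');crop(s,110,130,270,250,5,'s3b')
s=snap('top');crop(s,150,100,350,250,4,'t3')"
```

```text
time: 12.55
tool_pos: [0.4578, -0.1049, 0.1105]
ee_rot: [3.14, -0.001, 0.296]
wrist_force: [-0.2, -0.6, 1.0]
width: 0.0938
time: 13.55
tool_pos: [0.4589, -0.1034, 0.0669]
ee_rot: [3.141, -0.001, 0.297]
wrist_force: [-0.1, 0.2, -0.2]
width: 0.0941
t13.55 p [ 458.9 -103.4   66.9] yaw 17.0 tilt xy [ 0.0011 -0.0004] F [-0.1  0.2 -0.2] w 94.1 j [-0.34 -0.02  1.76 -0.    1.4  -0.64]
rotz tool 0.000 then tool xyz in turned axes [-1.7 -1.  54.9]
```

View pics/s3.png

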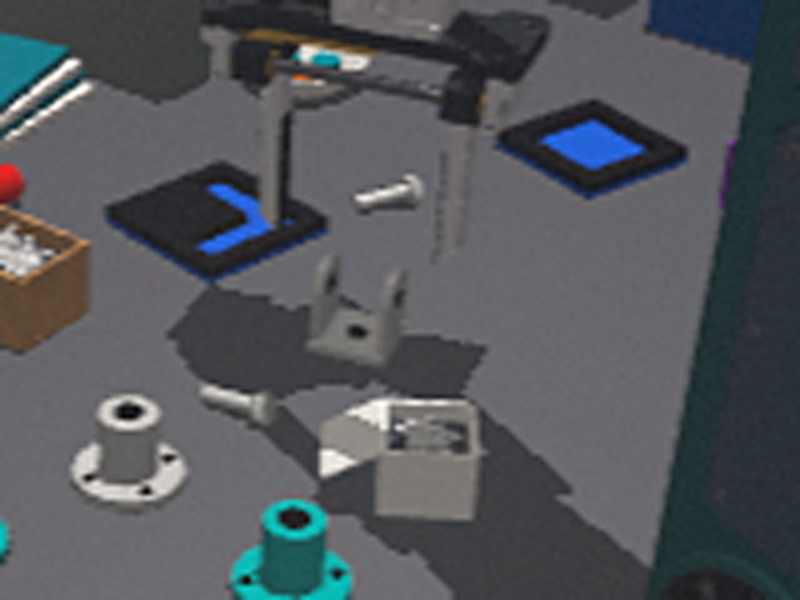

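View pics/s3b.png

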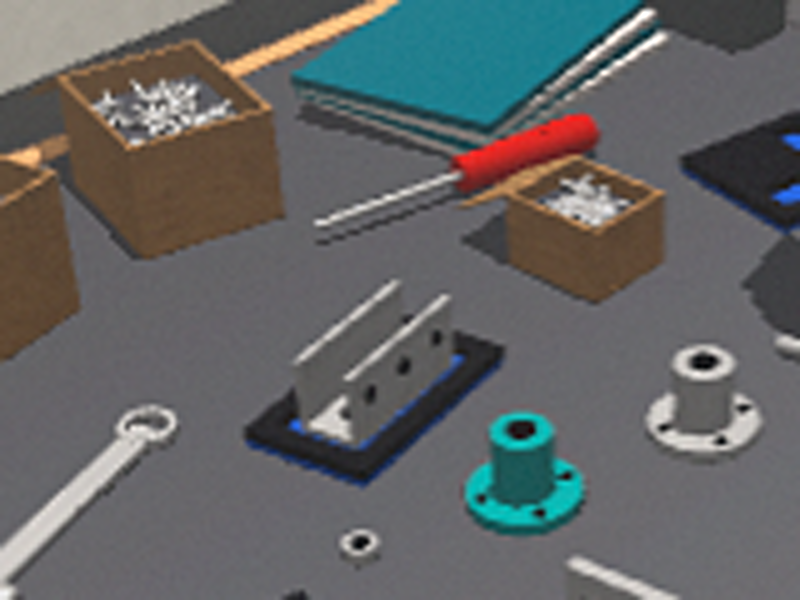

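View pics/t3.png

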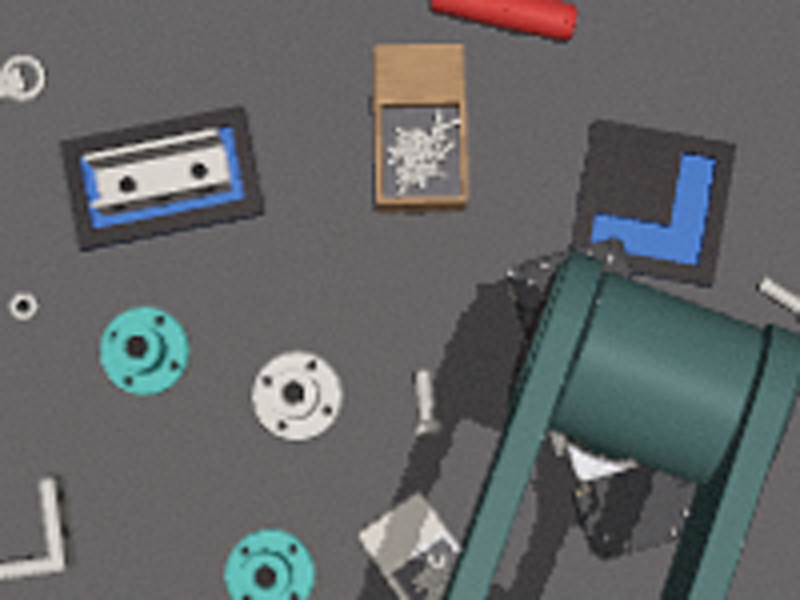

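```bash
python3 -m handwheel '{"delta_pos":[[-2,-1,5],[0,0,15],[0,0,20],[0,0,9],[0,0,4],[0,0,0],[0,0,0],[0,0,0]],"rotation":[[0,0,0],[0,0,0],[0,0,0],[0,0,0],[0,0,0],[0,0,0],[0,0,0],[0,0,0]],"claw":[-1,-1,-1,-1,-1,-1,1,1]}'; python3 p.py 457 -103 13 17;  python3 -m handwheel '{"delta_pos":[[0,0,0],[0,0,0],[0,0,0],[0,0,0],[0,0,0],[0,0,0],[0,0,-10],[0,0,-30]],"rotation":[[0,0,0],[0,0,0],[0,0,0],[0,0,0],[0,0,0],[0,0,0],[0,0,0],[0,0,0]],"claw":[1,1,1,1,1,1,1,1]}'; python3 p.py 475.7 -395 110 -14.7
```

```text
time: 14.65
tool_pos: [0.4568, -0.1031, 0.014]
ee_rot: [3.141, -0.001, 0.297]
wrist_force: [-0.6, 0.9, -0.2]
width: 0.0775
t14.65 p [ 456.8 -103.1   14. ] yaw 17.0 tilt xy [ 0.0012 -0.0005] F [-0.6  0.9 -0.2] w 77.5 j [-0.34  0.03  1.83 -0.    1.29 -0.64]
rotz tool 0.000 then tool xyz in turned axes [ 0.3 -0.1  1. ]
time: 15.65
tool_pos: [0.4544, -0.1023, 0.0521]
ee_rot: [-3.138, 0.004, 0.297]
wrist_force: [0.2, 0.6, -1.6]
width: 0.0456
t15.65 p [ 454.4 -102.3   52.1] yaw 17.0 tilt xy [-0.0051  0.0018] F [ 0.2  0.6 -1.6] w 45.6 j [-0.34 -0.01  1.78 -0.    1.37 -0.64]
rotz tool 0.554 then tool xyz in turned axes [ 94.9 277.7 -57.9]
```

```bash
python3 -m handwheel '{"delta_pos":[[0,0,-19],[0,0,-19],[0,0,-19],[15,46,0],[15,46,0],[15,46,0],[15,46,0],[15,46,0]],"rotation":[[0,0,0.18],[0,0,0.18],[0,0,0.194],[0,0,0],[0,0,0],[0,0,0],[0,0,0],[0,0,0]],"claw":[1,1,1,1,1,1,1,1]}'; python3 -m handwheel '{"delta_pos":[[15,46,0],[0,0,0],[0,0,10],[0,0,20],[0,0,20],[0,0,10],[0,0,0],[0,0,0]],"rotation":[[0,0,0],[0,0,0],[0,0,0],[0,0,0],[0,0,0],[0,0,0],[0,0,0],[0,0,0]],"claw":[1,1,1,1,1,1,1,1]}';python3 p.py 475.7 -395 17 -14.7;python3 -c "
from h import *
s=snap('side');crop(s,260,70,400,200,5,'s4')
s=snap('top');crop(s,320,130,480,250,5,'t4')"
```

```text
time: 16.65
tool_pos: [0.4718, -0.3458, 0.1106]
ee_rot: [-3.141, 0.0, -0.251]
wrist_force: [1.5, 0.1, -1.3]
width: 0.0456
time: 17.65
tool_pos: [0.4756, -0.3927, 0.0514]
ee_rot: [3.141, -0.001, -0.25]
wrist_force: [0.7, 0.3, -1.2]
width: 0.0458
t17.65 p [ 475.6 -392.7   51.4] yaw -14.3 tilt xy [ 0.0012 -0.0012] F [ 0.7  0.3 -1.2] w 45.8 j [-0.78  0.31  1.42 -0.    1.41 -0.53]
rotz tool 0.007 then tool xyz in turned axes [ 0.7  2.2 34.4]
```

View pics/s4.png

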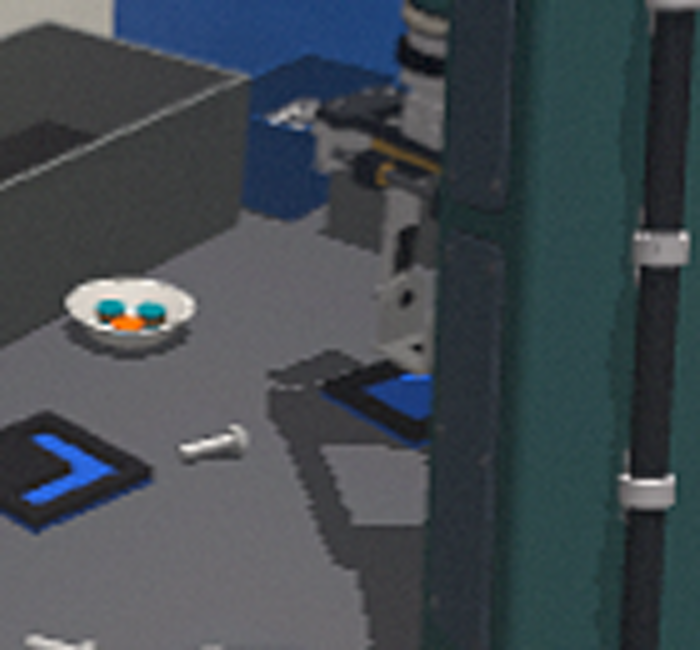

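View pics/t4.png

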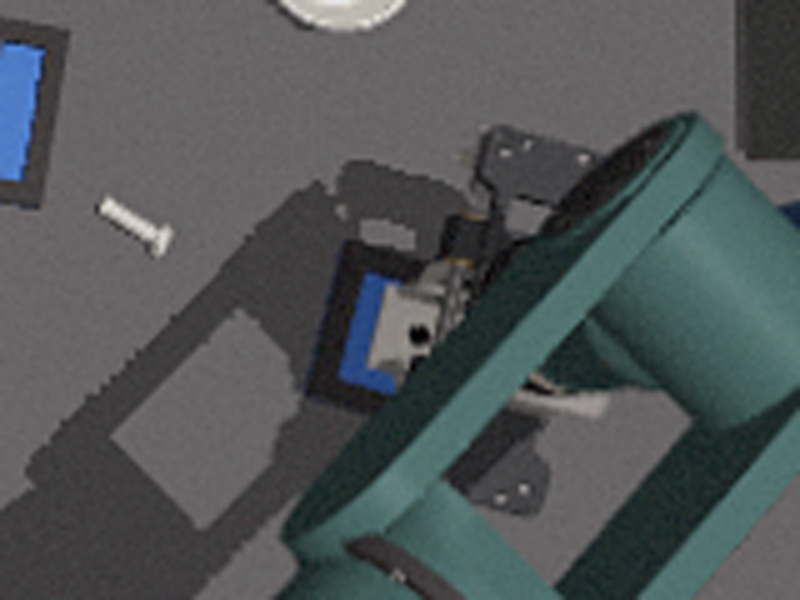

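```bash
python3 -m handwheel '{"delta_pos":[[0.5,2,5],[0,0,10],[0,0,10],[0,0,4],[0,0,2],[0,0,1],[0,0,0],[0,0,0]],"rotation":[[0,0,0],[0,0,0],[0,0,0],[0,0,0],[0,0,0],[0,0,0],[0,0,0],[0,0,0]],"claw":[1,1,1,1,1,1,1,1]}'; python3 -m handwheel '{"delta_pos":[[0,0,0],[0,0,0.3],[0,0,0.3],[0,0,0.3],[0,0,0.3],[0,0,0.3],[0,0,0.3],[0,0,0]],"rotation":[[0,0,0],[0,0,0],[0,0,0],[0,0,0],[0,0,0],[0,0,0],[0,0,0],[0,0,0]],"claw":[1,1,1,1,1,1,1,1]}'; python3 p.py 475.7 -395 17 -14.7
```

```text
time: 18.75
tool_pos: [0.4752, -0.3949, 0.0188]
ee_rot: [3.141, -0.001, -0.251]
wrist_force: [-0.1, 0.3, -1.2]
width: 0.046
time: 19.75
tool_pos: [0.4751, -0.3947, 0.0174]
ee_rot: [3.141, -0.0, -0.25]
wrist_force: [-1.7, 2.3, 5.9]
width: 0.0456
t19.75 p [ 475.1 -394.7   17.4] yaw -14.4 tilt xy [ 0.0001 -0.0003] F [-1.7  2.3  5.9] w 45.6 j [-0.79  0.34  1.45 -0.    1.35 -0.53]
rotz tool 0.006 then tool xyz in turned axes [0.7 0.1 0.4]
```

```bash
python3 -m handwheel '{"delta_pos":[[0,0,0],[0,0,0],[0,0,0],[0,0,0],[0,0,0],[0,0,0],[0,0,-15],[0,0,-40]],"rotation":[[0,0,0],[0,0,0],[0,0,0],[0,0,0],[0,0,0],[0,0,0],[0,0,0],[0,0,0]],"claw":[-1,-1,-1,-1,-1,-1,-1,-1]}'; python3 p.py 467 90.5 110 0
```

```text
time: 20.75
tool_pos: [0.4738, -0.3935, 0.0703]
ee_rot: [-3.139, 0.005, -0.251]
wrist_force: [1.4, -0.5, 0.3]
width: 0.0941
t20.75 p [ 473.8 -393.5   70.3] yaw -14.4 tilt xy [-0.0037  0.0037] F [ 1.4 -0.5  0.3] w 94.1 j [-0.79  0.3   1.4  -0.    1.45 -0.53]
rotz tool -0.251 then tool xyz in turned axes [  -6.8 -484.   -39.7]
```

```bash
python3 -m handwheel '{"delta_pos":[[0,0,-20],[0,0,-19],[-1,-54,0],[-1,-54,0],[-1,-54,0],[-1,-54,0],[-1,-54,0],[-1,-54,0]],"rotation":[[0,0,-0.126],[0,0,-0.125],[0,0,0],[0,0,0],[0,0,0],[0,0,0],[0,0,0],[0,0,0]],"claw":[-1,-1,-1,-1,-1,-1,-1,-1]}'; python3 -m handwheel '{"delta_pos":[[0,-54,0],[0,-54,0],[0,-53,0],[0,0,10],[0,0,20],[0,0,15],[0,0,0],[0,0,0]],"rotation":[[0,0,0],[0,0,0],[0,0,0],[0,0,0],[0,0,0],[0,0,0],[0,0,0],[0,0,0]],"claw":[-1,-1,-1,-1,-1,-1,-1,-1]}'; python3 p.py 467 90.5 12 0;python3 -c "
from h import *
s=snap('side');crop(s,190,110,350,230,5,'s5')
s=snap('top');crop(s,320,130,480,250,5,'t5');crop(s,150,130,310,250,5,'t5b')"
```

```text
time: 21.75
tool_pos: [0.4691, -0.0692, 0.1122]
ee_rot: [3.141, -0.003, 0.0]
wrist_force: [0.5, 0.2, -0.3]
width: 0.0937
time: 22.75
tool_pos: [0.4693, 0.0897, 0.0661]
ee_rot: [3.141, -0.001, -0.001]
wrist_force: [0.1, -0.6, 0.5]
width: 0.0939
t22.75 p [469.3  89.7  66.1] yaw -0.0 tilt xy [ 0.0009 -0.0001] F [ 0.1 -0.6  0.5] w 93.9 j [ 0.07 -0.    1.75 -0.    1.4   0.07]
rotz tool -0.001 then tool xyz in turned axes [-2.3 -0.8 54.1]
```

View pics/s5.png

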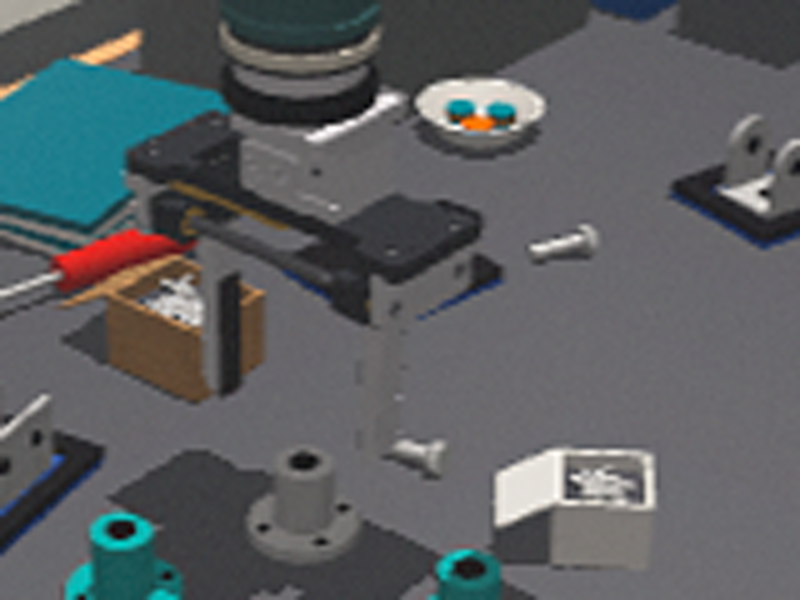

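View pics/t5.png

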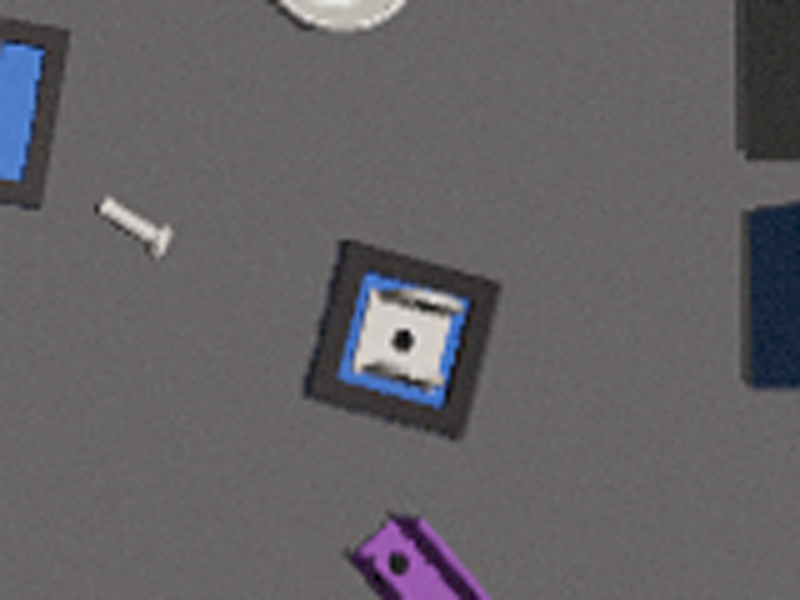

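View pics/t5b.png

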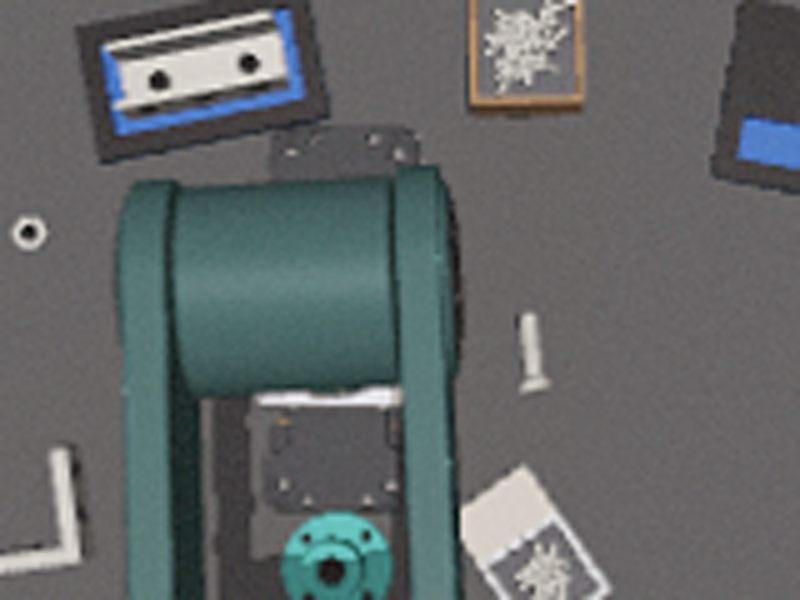

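```bash
python3 -m handwheel '{"delta_pos":[[-2,-1,5],[0,0,15],[0,0,20],[0,0,8],[0,0,5],[0,0,0],[0,0,0],[0,0,0]],"rotation":[[0,0,0],[0,0,0],[0,0,0],[0,0,0],[0,0,0],[0,0,0],[0,0,0],[0,0,0]],"claw":[-1,-1,-1,-1,-1,-1,1,1]}'; python3 p.py 467 90.5 13 0;  python3 -m handwheel '{"delta_pos":[[0,0,0],[0,0,0],[0,0,0],[0,0,0],[0,0,0],[0,0,0],[0,0,-10],[0,0,-30]],"rotation":[[0,0,0],[0,0,0],[0,0,0],[0,0,0],[0,0,0],[0,0,0],[0,0,0],[0,0,0]],"claw":[1,1,1,1,1,1,1,1]}'; python3 p.py 481.5 385.5 110 0
```

```text
time: 23.85
tool_pos: [0.4673, 0.0913, 0.0132]
ee_rot: [-3.142, -0.001, 0.001]
wrist_force: [0.3, 0.2, 0.0]
width: 0.0771
t23.85 p [467.3  91.3  13.2] yaw 0.0 tilt xy [0.0012 0.    ] F [0.3 0.2 0. ] w 77.1 j [ 0.07  0.05  1.81 -0.    1.28  0.07]
rotz tool 0.001 then tool xyz in turned axes [-0.3  0.8  0.2]
time: 24.85
tool_pos: [0.4646, 0.0911, 0.0508]
ee_rot: [3.141, 0.006, 0.0]
wrist_force: [0.0, 0.2, -3.7]
width: 0.031
t24.85 p [464.6  91.1  50.8] yaw 0.0 tilt xy [-0.0059 -0.0005] F [ 0.   0.2 -3.7] w 31.0 j [ 0.07  0.01  1.77 -0.    1.37  0.07]
rotz tool 0.000 then tool xyz in turned axes [  16.9 -294.4  -59.2]
```

```bash
python3 -m handwheel '{"delta_pos":[[0,0,-30],[0,0,-30],[3,-49,0],[3,-49,0],[3,-49,0],[3,-49,0],[2,-49,0],[0,-49,0]],"rotation":[[0,0,0],[0,0,0],[0,0,0],[0,0,0],[0,0,0],[0,0,0],[0,0,0],[0,0,0]],"claw":[1,1,1,1,1,1,1,1]}'; python3 -m handwheel '{"delta_pos":[[0,0,0],[0,0,10],[0,0,20],[0,0,20],[0,0,10],[0,0,0],[0,0,0],[0,0,0]],"rotation":[[0,0,0],[0,0,0],[0,0,0],[0,0,0],[0,0,0],[0,0,0],[0,0,0],[0,0,0]],"claw":[1,1,1,1,1,1,1,1]}'; python3 p.py 481.5 385.5 17 0;python3 -c "
from h import *
s=snap('side');crop(s,90,180,250,300,5,'s6')
s=snap('top');crop(s,60,130,220,250,5,'t6')"
```

```text
time: 25.85
tool_pos: [0.4804, 0.3868, 0.1122]
ee_rot: [3.141, 0.0, 0.0]
wrist_force: [0.6, -0.5, -3.4]
width: 0.031
time: 26.85
tool_pos: [0.4814, 0.3856, 0.0538]
ee_rot: [-3.14, -0.002, 0.0]
wrist_force: [-0.3, -0.7, -3.2]
width: 0.0308
t26.85 p [481.4 385.6  53.8] yaw 0.0 tilt xy [0.0019 0.0011] F [-0.3 -0.7 -3.2] w 30.8 j [ 0.58  0.31  1.42 -0.    1.41  0.58]
rotz tool 0.000 then tool xyz in turned axes [ 0.1  0.1 36.8]
```

View pics/s6.png

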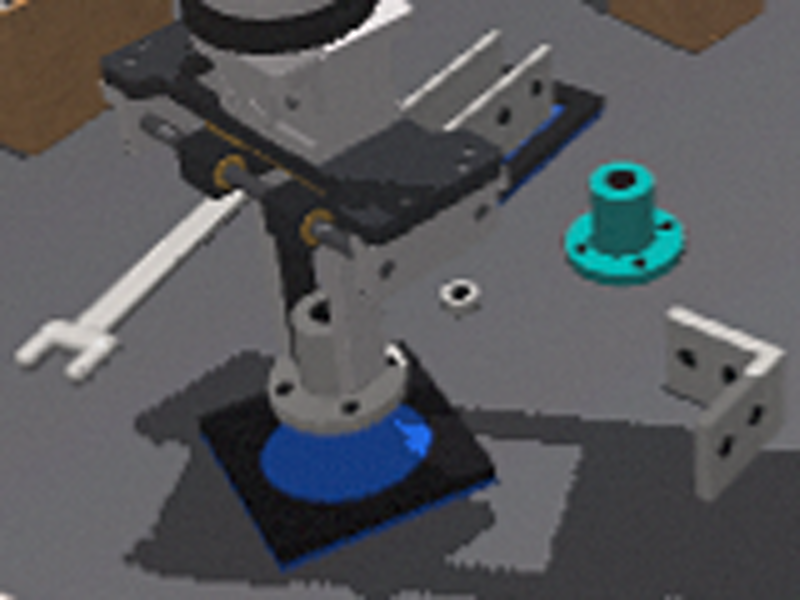

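View pics/t6.png

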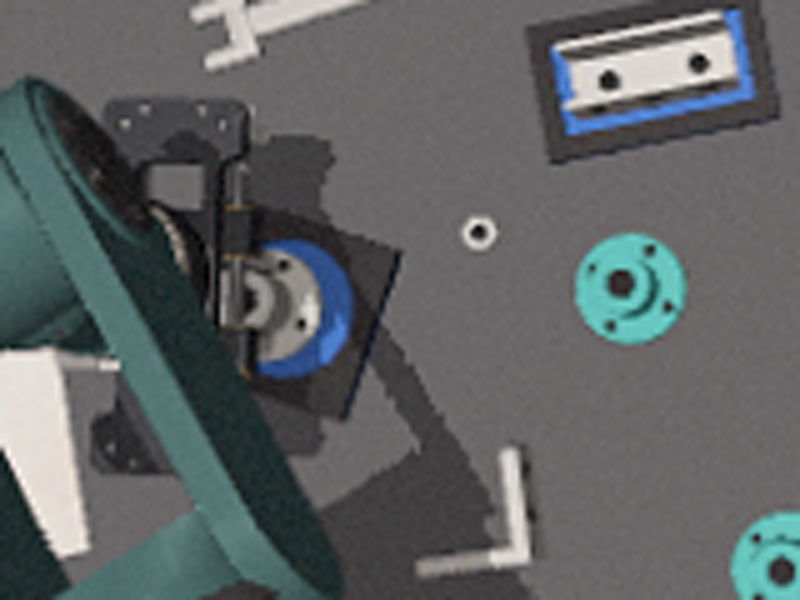

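```bash
python3 -m handwheel '{"delta_pos":[[0,0,5],[0,0,10],[0,0,10],[0,0,6],[0,0,3],[0,0,1],[0,0,0],[0,0,0]],"rotation":[[0,0,0],[0,0,0],[0,0,0],[0,0,0],[0,0,0],[0,0,0],[0,0,0],[0,0,0]],"claw":[1,1,1,1,1,1,1,1]}'; python3 -m handwheel '{"delta_pos":[[0,0,0],[0,0,0.3],[0,0,0.3],[0,0,0.3],[0,0,0.3],[0,0,0.3],[0,0,0.3],[0,0,0]],"rotation":[[0,0,0],[0,0,0],[0,0,0],[0,0,0],[0,0,0],[0,0,0],[0,0,0],[0,0,0]],"claw":[1,1,1,1,1,1,1,1]}'; python3 p.py 481.5 385.5 17 0
```

```text
time: 27.95
tool_pos: [0.481, 0.3855, 0.018]
ee_rot: [-3.141, -0.001, 0.0]
wrist_force: [0.3, 0.0, -3.7]
width: 0.0308
time: 28.95
tool_pos: [0.4807, 0.3853, 0.0166]
ee_rot: [3.142, -0.0, 0.0]
wrist_force: [-2.3, -1.4, 3.1]
width: 0.0307
t28.95 p [480.7 385.3  16.6] yaw 0.0 tilt xy [ 0.0002 -0.    ] F [-2.3 -1.4  3.1] w 30.7 j [ 0.58  0.34  1.46 -0.    1.35  0.58]
rotz tool 0.000 then tool xyz in turned axes [ 0.8 -0.2 -0.4]
```

```bash
python3 -m handwheel '{"delta_pos":[[0,0,0],[0,0,0],[0,0,0],[0,0,0],[0,0,0],[0,0,0],[0,0,-15],[0,0,-40]],"rotation":[[0,0,0],[0,0,0],[0,0,0],[0,0,0],[0,0,0],[0,0,0],[0,0,0],[0,0,0]],"claw":[-1,-1,-1,-1,-1,-1,-1,-1]}'; python3 p.py 347.1 266.3 70 8.3
```

```text
time: 29.95
tool_pos: [0.4792, 0.3843, 0.0695]
ee_rot: [3.139, 0.004, 0.001]
wrist_force: [0.2, 0.6, -0.9]
width: 0.0939
t29.95 p [479.2 384.3  69.5] yaw 0.0 tilt xy [-0.0044 -0.0031] F [ 0.2  0.6 -0.9] w 93.9 j [ 0.58  0.29  1.4  -0.    1.45  0.58]
rotz tool -0.144 then tool xyz in turned axes [-147.7   97.7   -0.5]
```

```bash
python3 -m handwheel '{"delta_pos":[[0,0,-25],[-37,25,0],[-37,25,0],[-37,25,0],[-37,24,0],[0,0,15],[0,0,10],[0,0,0]],"rotation":[[0,0,-0.145],[0,0,0],[0,0,0],[0,0,0],[0,0,0],[0,0,0],[0,0,0],[0,0,0]],"claw":[-1,-1,-1,-1,-1,-1,-1,-1]}'; python3 p.py 347.1 266.3 13 8.3;python3 -c "
from h import *
s=snap('side');crop(s,110,190,270,310,5,'s7')
s=snap('top');crop(s,60,150,220,270,5,'t7')"
```

```text
time: 30.95
tool_pos: [0.3486, 0.266, 0.0698]
ee_rot: [3.141, 0.002, 0.146]
wrist_force: [0.7, 0.5, 1.1]
width: 0.0938
t30.95 p [348.6 266.   69.8] yaw 8.3 tilt xy [-0.0017 -0.0011] F [0.7 0.5 1.1] w 93.8 j [ 0.52 -0.09  1.82 -0.    1.41  0.38]
rotz tool 0.001 then tool xyz in turned axes [-1.5 -0.5 56.8]
```

View pics/s7.png

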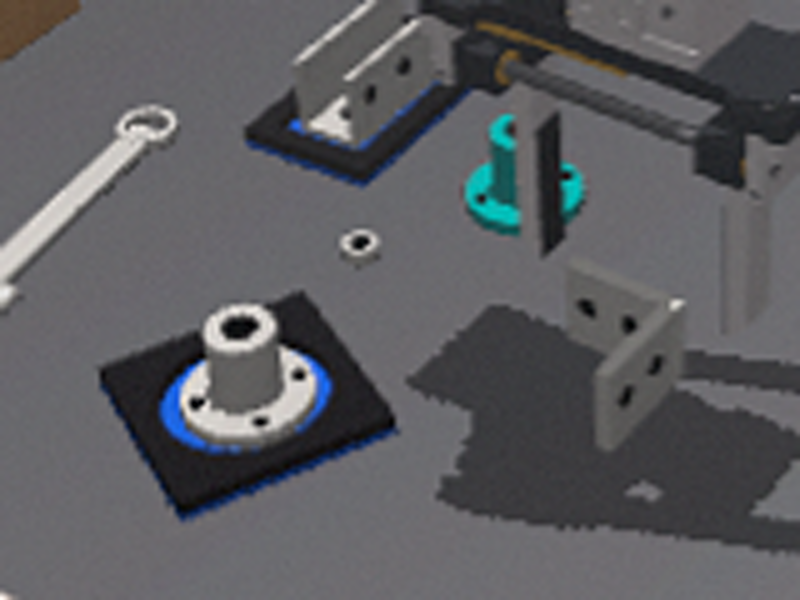

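View pics/t7.png

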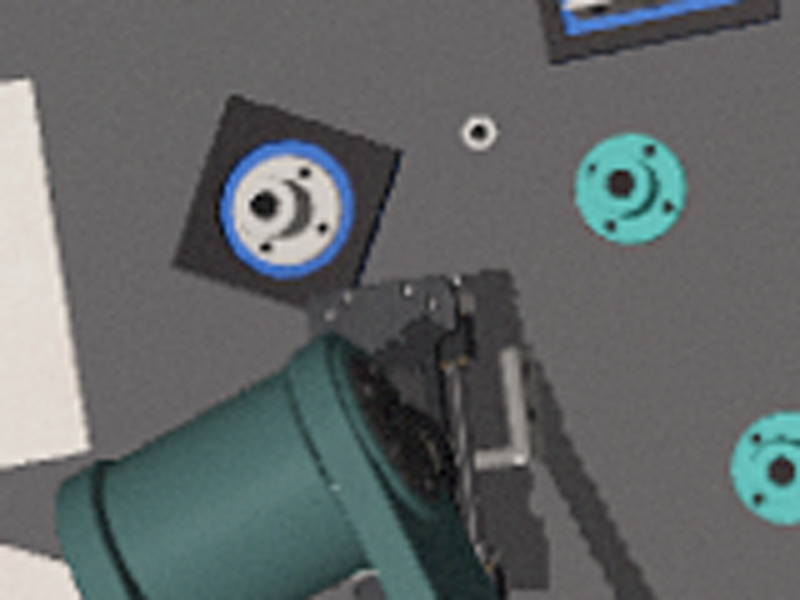

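```bash
python3 -m handwheel '{"delta_pos":[[-1.5,-0.5,5],[0,0,15],[0,0,20],[0,0,10],[0,0,5],[0,0,2],[0,0,0],[0,0,0]],"rotation":[[0,0,0],[0,0,0],[0,0,0],[0,0,0],[0,0,0],[0,0,0],[0,0,0],[0,0,0]],"claw":[-1,-1,-1,-1,-1,-1,-1,-1]}'; python3 p.py 347.1 266.3 13 8.3;  python3 -m handwheel '{"delta_pos":[[0,0,0],[0,0,0],[0,0,0],[0,0,0],[0,0,0],[0,0,0],[0,0,0],[0,0,0]],"rotation":[[0,0,0],[0,0,0],[0,0,0],[0,0,0],[0,0,0],[0,0,0],[0,0,0],[0,0,0]],"claw":[1,1,1,1,1,1,1,1]}'; python3 p.py;python3 -c "
from h import *
s=snap('side');crop(s,110,190,270,310,5,'s8')"
```

```text
time: 32.05
tool_pos: [0.3475, 0.2664, 0.0143]
ee_rot: [-3.141, -0.001, 0.145]
wrist_force: [0.4, 0.7, 0.3]
width: 0.0943
t32.05 p [347.5 266.4  14.3] yaw 8.3 tilt xy [0.0011 0.0005] F [0.4 0.7 0.3] w 94.3 j [ 0.52 -0.04  1.89 -0.    1.29  0.38]
rotz tool 0.001 then tool xyz in turned axes [-0.4  0.1  1.3]
time: 33.05
tool_pos: [0.347, 0.2662, 0.0138]
ee_rot: [3.142, -0.0, 0.146]
wrist_force: [-0.2, 0.1, -0.3]
width: 0.0173
t33.05 p [347.  266.2  13.8] yaw 8.3 tilt xy [ 0.     -0.0001] F [-0.2  0.1 -0.3] w 17.3 j [ 0.52 -0.04  1.89 -0.    1.29  0.38]
```

View pics/s8.png

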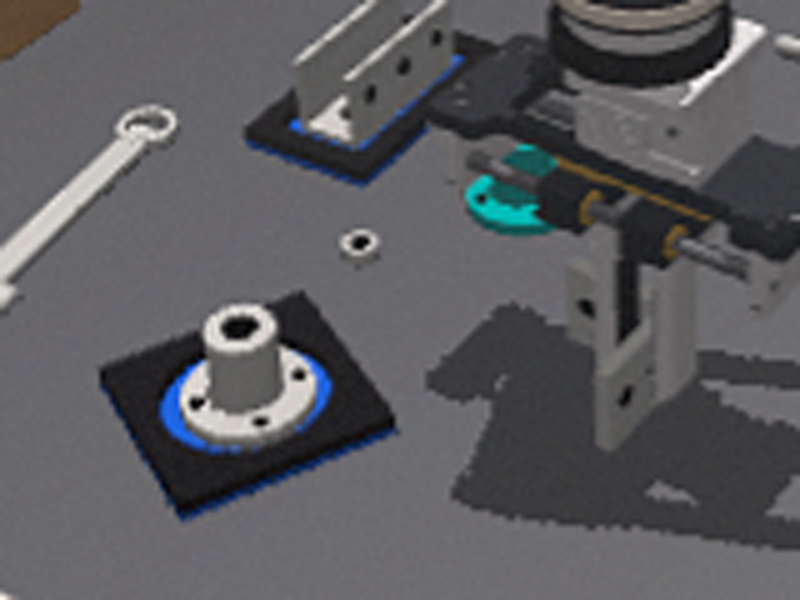

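```bash
python3 -m handwheel '{"delta_pos":[[0,0,0],[0,0,0],[0,0,0],[0,0,0],[0,0,-5],[0,0,-15],[0,0,-20],[0,0,0]],"rotation":[[0,0,0],[0,0,0],[0,0,0],[0,0,0],[0,0,0],[0,0,0],[0,0,0],[0,0,0]],"claw":[1,1,1,1,1,1,1,1]}'; python3 p.py;python3 -c "
from h import *
s=snap('side');crop(s,110,190,270,310,5,'s9')
s=snap('top');crop(s,60,150,220,270,5,'t9')"
```

```text
time: 34.1
tool_pos: [0.3485, 0.2671, 0.0561]
ee_rot: [-3.14, -0.004, 0.146]
wrist_force: [0.2, -0.2, -3.6]
width: 0.0079
t34.10 p [348.5 267.1  56.1] yaw 8.3 tilt xy [0.0041 0.0024] F [ 0.2 -0.2 -3.6] w 7.9 j [ 0.52 -0.08  1.85  0.    1.38  0.38]
```

View pics/s9.png

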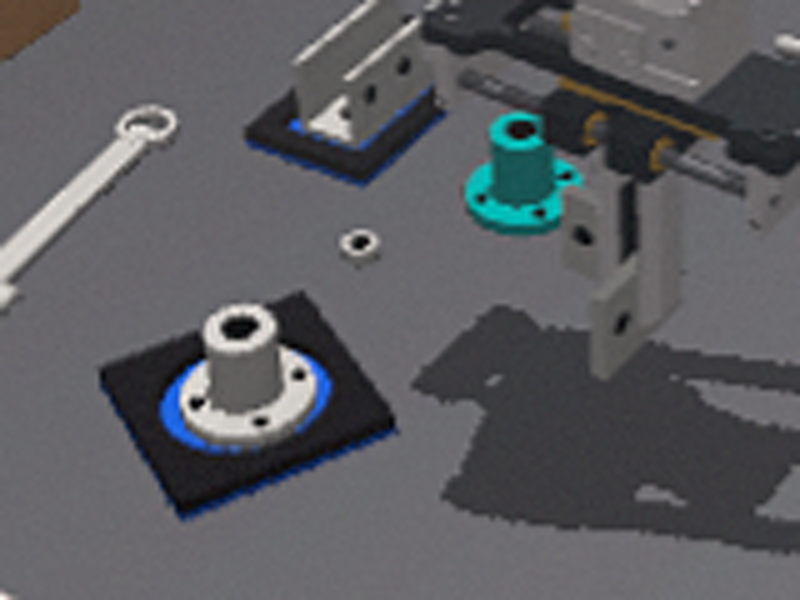

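View pics/t9.png

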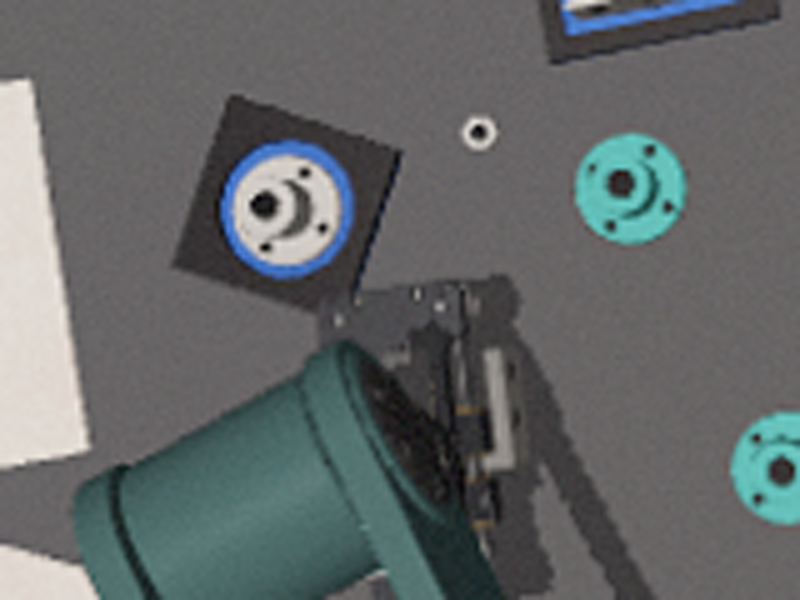

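```bash
python3 p.py 576.9 -151.4 120 -9.2
```

```text
t34.20 p [346.9 266.1  53.8] yaw 8.3 tilt xy [0.0002 0.    ] F [-1.2 -0.  -2.9] w 8.1 j [ 0.52 -0.08  1.85 -0.    1.38  0.38]
rotz tool 0.306 then tool xyz in turned axes [293.8 375.4 -66.2]
```

```bash
python3 -m handwheel '{"delta_pos":[[0,0,-33],[0,0,-33],[25,32,0],[30,38,0],[30,38,0],[30,38,0],[30,38,0],[30,38,0]],"rotation":[[0,0,0.153],[0,0,0.153],[0,0,0],[0,0,0],[0,0,0],[0,0,0],[0,0,0],[0,0,0]],"claw":[1,1,1,1,1,1,1,1]}'; python3 -m handwheel '{"delta_pos":[[30,38,0],[30,38,0],[30,38,0],[20,28,0],[9,12,0],[0,0,10],[0,0,20],[0,0,20]],"rotation":[[0,0,0],[0,0,0],[0,0,0],[0,0,0],[0,0,0],[0,0,0],[0,0,0],[0,0,0]],"claw":[1,1,1,1,1,1,1,1]}'; python3 -m handwheel '{"delta_pos":[[0,0,10],[0,0,5],[0,0,0],[0,0,0],[0,0,0],[0,0,0],[0,0,0],[0,0,0]],"rotation":[[0,0,0],[0,0,0],[0,0,0],[0,0,0],[0,0,0],[0,0,0],[0,0,0],[0,0,0]],"claw":[1,1,1,1,1,1,1,1]}'; python3 p.py 576.9 -151.4 17.5 -9.2;python3 -c "
from h import *
s=snap('side');crop(s,200,90,340,200,5,'s10')
s=snap('top');crop(s,240,100,400,220,5,'t10')"
```

```text
time: 35.2
tool_pos: [0.4841, 0.0177, 0.1185]
ee_rot: [-3.142, 0.002, -0.161]
wrist_force: [0.5, 0.9, -4.1]
width: 0.0078
time: 36.2
tool_pos: [0.5762, -0.1499, 0.0684]
ee_rot: [-3.141, 0.002, -0.159]
wrist_force: [-0.1, 0.7, -2.8]
width: 0.0077
time: 37.2
tool_pos: [0.5771, -0.1521, 0.0548]
ee_rot: [3.142, -0.0, -0.161]
wrist_force: [-0.3, -0.9, -3.5]
width: 0.0079
t37.20 p [ 577.1 -152.1   54.8] yaw -9.2 tilt xy [ 0.     -0.0001] F [-0.3 -0.9 -3.5] w 7.9 j [-0.35  0.26  1.47 -0.    1.41 -0.19]
rotz tool -0.000 then tool xyz in turned axes [-0.3 -0.6 37.3]
```

View pics/s10.png

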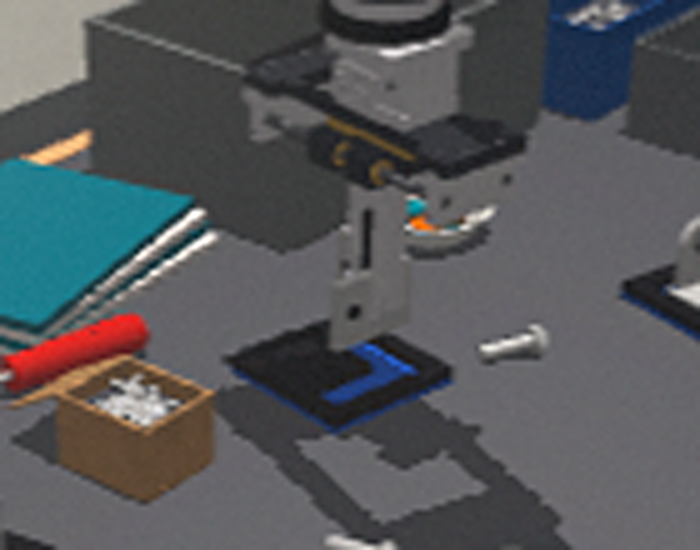

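View pics/t10.png

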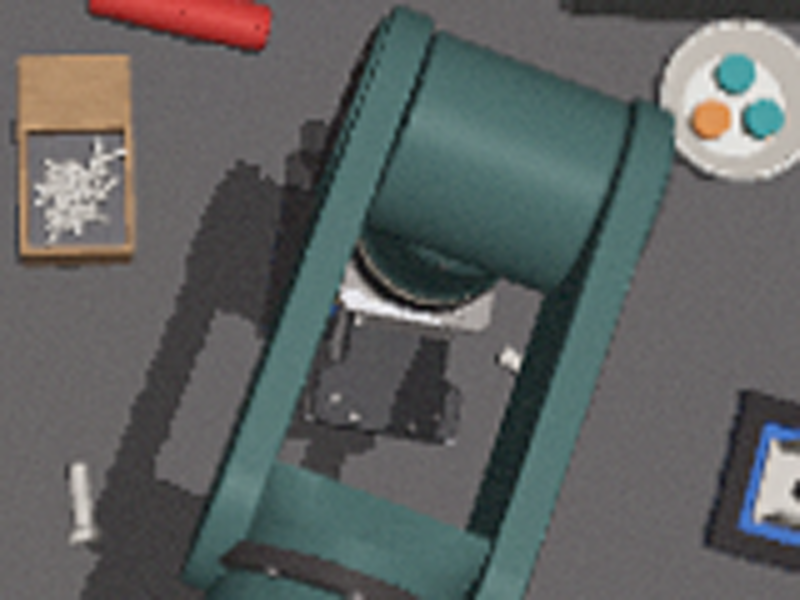

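```bash
python3 -m handwheel '{"delta_pos":[[0,-0.6,5],[0,0,10],[0,0,8],[0,0,4],[0,0,1],[0,0,0],[0,0,0],[0,0,0]],"rotation":[[0,0,0],[0,0,0],[0,0,0],[0,0,0],[0,0,0],[0,0,0],[0,0,0],[0,0,0]],"claw":[1,1,1,1,1,1,1,1]}'; python3 p.py 576.9 -151.4 17.5 -9.2;python3 -c "
from h import *
s=snap('side');crop(s,235,125,315,185,10,'s11')"
```

```text
time: 38.3
tool_pos: [0.5775, -0.1515, 0.0272]
ee_rot: [3.141, -0.001, -0.161]
wrist_force: [-0.5, 0.3, -3.1]
width: 0.0075
t38.30 p [ 577.5 -151.5   27.2] yaw -9.2 tilt xy [ 0.0007 -0.0004] F [-0.5  0.3 -3.1] w 7.5 j [-0.35  0.29  1.5  -0.    1.35 -0.19]
rotz tool 0.000 then tool xyz in turned axes [-0.6 -0.   9.7]
```

View pics/s11.png

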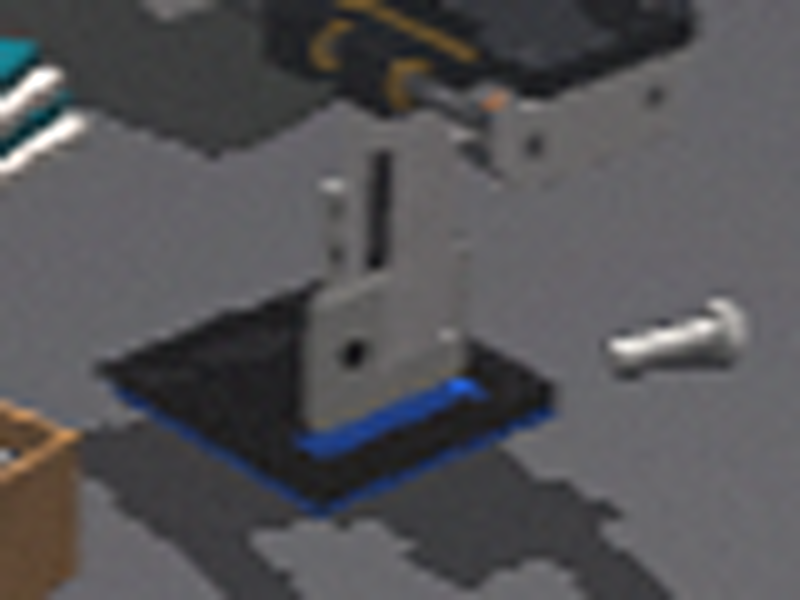

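```bash
python3 -m handwheel '{"delta_pos":[[-0.5,0,2],[0,0,3],[0,0,2],[0,0,1],[0,0,0],[0,0,0],[0,0,0],[0,0,0]],"rotation":[[0,0,0],[0,0,0],[0,0,0],[0,0,0],[0,0,0],[0,0,0],[0,0,0],[0,0,0]],"claw":[1,1,1,1,1,1,1,1]}'; python3 p.py; python3 -m handwheel '{"delta_pos":[[0,0,0],[0,0,0.3],[0,0,0.3],[0,0,0.3],[0,0,0.3],[0,0,0],[0,0,0],[0,0,0]],"rotation":[[0,0,0],[0,0,0],[0,0,0],[0,0,0],[0,0,0],[0,0,0],[0,0,0],[0,0,0]],"claw":[1,1,1,1,1,1,1,1]}'; python3 p.py 576.9 -151.4 17.5 -9.2
```

```text
time: 39.35
tool_pos: [0.5768, -0.1513, 0.0189]
ee_rot: [3.141, -0.0, -0.16]
wrist_force: [-0.9, -0.1, -3.6]
width: 0.0078
t39.35 p [ 576.8 -151.3   18.9] yaw -9.2 tilt xy [ 0.0002 -0.0001] F [-0.9 -0.1 -3.6] w 7.8 j [-0.35  0.29  1.51 -0.    1.34 -0.19]
time: 40.35
tool_pos: [0.5768, -0.1513, 0.0179]
ee_rot: [3.141, -0.0, -0.16]
wrist_force: [-1.2, 0.5, 0.1]
width: 0.0076
t40.35 p [ 576.8 -151.3   17.9] yaw -9.2 tilt xy [ 0.0001 -0.0001] F [-1.2  0.5  0.1] w 7.6 j [-0.35  0.3   1.51 -0.    1.34 -0.19]
rotz tool 0.000 then tool xyz in turned axes [0.1 0.1 0.4]
```

Touching (load off the wrist). A last 0.5 mm, then look before releasing.

```bash
python3 -m handwheel '{"delta_pos":[[0,0,0.3],[0,0,0.2],[0,0,0],[0,0,0],[0,0,0],[0,0,0],[0,0,0],[0,0,0]],"rotation":[[0,0,0],[0,0,0],[0,0,0],[0,0,0],[0,0,0],[0,0,0],[0,0,0],[0,0,0]],"claw":[1,1,1,1,1,1,1,1]}'; python3 p.py ;python3 -c "
from h import *
s=snap('side');crop(s,235,125,315,185,10,'s12')"
```

```text
time: 41.35
tool_pos: [0.5768, -0.1513, 0.0178]
ee_rot: [3.141, -0.0, -0.16]
wrist_force: [-4.5, 1.7, 6.1]
width: 0.008
t41.35 p [ 576.8 -151.3   17.8] yaw -9.2 tilt xy [ 0.0002 -0.0002] F [-4.5  1.7  6.1] w 8.0 j [-0.35  0.3   1.51 -0.    1.34 -0.19]
```

View pics/s12.png

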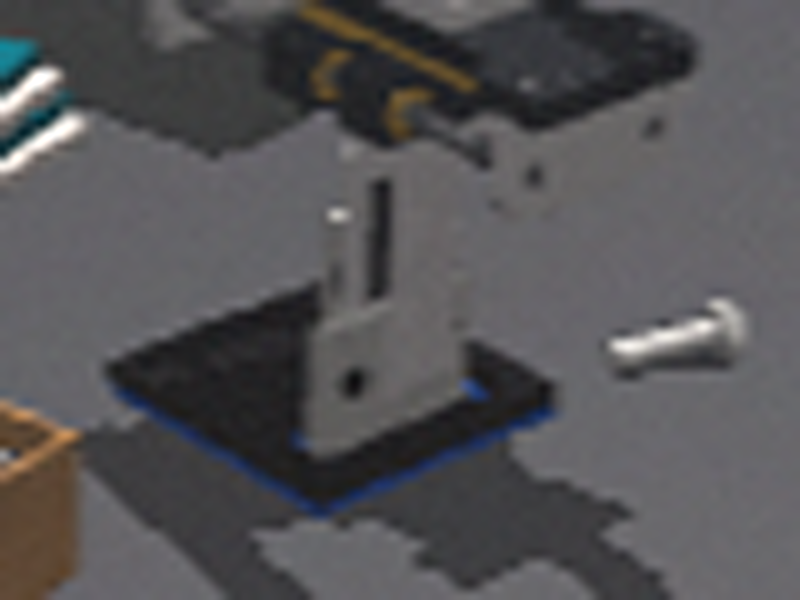

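The picture shows the angle's near leg standing in its pocket, with blue pocket floor visible past both ends at about (300,440) and (475,390). I'm releasing it and lifting clear.

```bash
python3 p.py; python3 -m handwheel '{"delta_pos":[[0,0,0],[0,0,0],[0,0,0],[0,0,0],[0,0,0],[0,0,0],[0,0,0],[0,0,0]],"rotation":[[0,0,0],[0,0,0],[0,0,0],[0,0,0],[0,0,0],[0,0,0],[0,0,0],[0,0,0]],"claw":[-1,-1,-1,-1,-1,-1,-1,-1]}'; python3 p.py; python3 -m handwheel '{"delta_pos":[[0,0,-10],[0,0,-30],[0,0,-40],[0,0,-40],[0,0,-30],[-40,0,0],[-40,0,0],[-40,0,0]],"rotation":[[0,0,0],[0,0,0],[0,0,0],[0,0,0],[0,0,0],[0,0,0],[0,0,0],[0,0,0]],"claw":[-1,-1,-1,-1,-1,-1,-1,-1]}'; python3 -m handwheel '{"delta_pos":[[-40,0,0],[-40,0,0],[-30,0,0],[0,0,0],[0,0,0],[0,0,0],[0,0,0],[0,0,0]],"rotation":[[0,0,0],[0,0,0],[0,0,0],[0,0,0],[0,0,0],[0,0,0],[0,0,0],[0,0,0]],"claw":[-1,-1,-1,-1,-1,-1,-1,-1]}'; python3 p.py; python3 -c "
from h import *
s=snap('side');crop(s,110,110,390,310,2.8,'s13')
s=snap('top');crop(s,90,100,430,260,2.3,'t13')"
```

```text
t41.40 p [ 576.7 -151.3   17.8] yaw -9.2 tilt xy [ 0.0001 -0.0002] F [-3.9  1.3  5.4] w 7.8 j [-0.35  0.3   1.51 -0.    1.34 -0.19]
time: 42.4
tool_pos: [0.5768, -0.1513, 0.0171]
ee_rot: [3.142, -0.0, -0.161]
wrist_force: [-0.0, -0.3, -0.2]
width: 0.0843
t42.40 p [ 576.8 -151.3   17.1] yaw -9.2 tilt xy [ 0.0001 -0.0001] F [-0.  -0.3 -0.2] w 84.3 j [-0.35  0.3   1.51 -0.    1.34 -0.19]
time: 43.4
tool_pos: [0.4573, -0.132, 0.1681]
ee_rot: [3.141, -0.001, -0.16]
wrist_force: [-0.1, -0.1, -0.7]
width: 0.0942
time: 44.4
tool_pos: [0.35, -0.1146, 0.1669]
ee_rot: [-3.141, 0.001, -0.16]
wrist_force: [-0.1, 0.3, 0.1]
width: 0.0942
t44.40 p [ 350.  -114.6  166.9] yaw -9.2 tilt xy [-0.0006  0.0003] F [-0.1  0.3  0.1] w 94.2 j [-0.47 -0.32  1.81 -0.    1.65 -0.31]
```

View pics/s13.png

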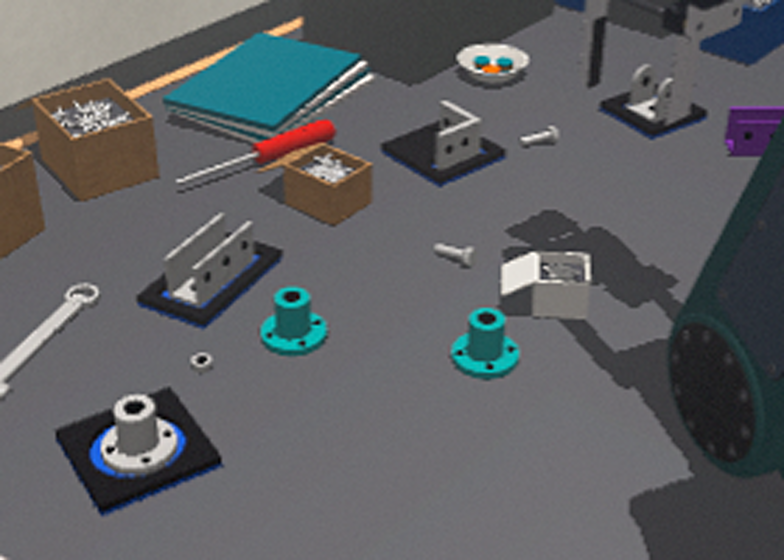

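View pics/t13.png

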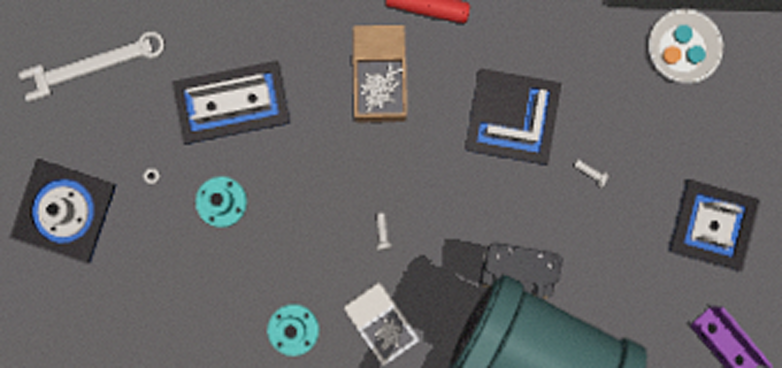

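All four parts sit in their pockets with blue showing round them, and the arm is clear. I'll check that the cardboard box hasn't moved, then hand in.

```bash
python3 - <<'E'
from h import *
s=snap("top")
a=cv2.imread("pics/top0.png")
for im in (a,s["bgr"]):
    h=cv2.cvtColor(im,cv2.COLOR_BGR2HSV)[100:160,235:280]; m=cv2.inRange(h,(8,80,60),(25,255,255)); ys,xs=np.nonzero(m); print("box brown px",len(xs),xs.mean().round(2),ys.mean().round(2))
print(robot.get_obs()["time"]); robot.close_job()
E
```

```text
box brown px 487 19.43 25.85
box brown px 489 19.43 25.91
44.55
the job is handed in; nothing more can be done
```

All four steel parts are in their inserts, and I handed the job in at 44.6 s of the 99 s allowed.

- **Setting down:** each part was carried above the other things and lowered in sub-millimetre steps. I opened the gripper only after the wrist force showed it was resting on the pocket floor (about 3–6 N). No logged force came near the limits.
- **Final pictures:** the top and side views show every part upright in its pocket, with blue floor visible round it.
- **Screw box and look-alikes:** the cardboard box is where it was; its brown area in the top view shifted by less than 0.1 pixel between the first and last pictures. I did not handle the turquoise and purple look-alikes.
- **Irregularities:** on the first approach to the channel the arm stopped about 15 mm short, because my rows were over the per-row limit; I corrected this before gripping. The flange hub read 31 mm between the fingers instead of 32 mm, with no visible effect. No other check failed or disagreed.

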